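Reassemble the washed capsule filler

TASK

The hand-operated capsule filler has been washed and its parts lie about the table among other things: put it back together on its two-post base, ready for the next batch. Thread the body plate onto the posts first, then the cap plate, then the orienter tray with its rim up, each lowered (not dropped) until it lies flat on the one below, and last set the lid into the tray so that its flange rests on the rim all round. Leave the bottles and the medicine carton standing where they are.

Things in the scene. Friction and masses are not known exactly. Their poses are not given: they have to be found in the camera images.
- filler_base: Base, fixed: steel foot 74 x 148 x 6 mm with an aluminium block 48 x 136 mm, flat top 26 mm above the table. Two steel guide posts, 10 mm thick, stand on it at y = +-53 mm, x = 0: straight to 63 mm above the table, then tapering to a 3 mm tip at 72 mm. Origin: centre of the underside; y along its length, z up.
- body_plate: Body plate: aluminium, 54 (x) x 130 (y) mm, 18 mm thick (the thick one), 24 narrow capsule holes, plain ends, two 13 mm guide holes at y = +-53 mm, x = 0, for the posts. Goes on the base. Grip it across its 54 mm width at the middle. Origin: centre of the underside; y along its length, z up; a half turn makes no difference.
- cap_plate: Cap plate: aluminium, 54 (x) x 130 (y) mm, 10 mm thick (the thin one), 24 wider capsule holes, a lifting tab 30 mm wide and 5 mm thick at each end (154 mm over the tabs), two 13 mm guide holes at y = +-53 mm, x = 0, for the posts. Goes on the body plate. Grip it across its width. Origin: centre of the underside; y along its length, z up; a half turn makes no difference.
- orienter: Orienter tray: white plastic, floor 54 (x) x 130 (y) x 8 mm with 24 funnel holes, upright rim 54 x 88 mm outside, 48 x 82 inside, its top 24 mm above the underside, two 13 mm guide holes at y = +-53 mm, x = 0, for the posts. Lies rim up. Goes on the cap plate. Grip it across the rim, 54 mm. Origin: centre of the underside; y along its length, z up; a half turn makes no difference.
- lid: Lid, standing on its plug: white plastic flange 54 (x) x 88 (y) mm, 8 to 12 mm above the origin; below it a tapered plug, 43 x 77 mm at the flange, 32 x 66 mm at the bottom, that drops inside the tray's rim; on top a bar grip 14 (x) x 46 (y) mm, up to 36 mm above the origin. Origin: centre of the underside; y along its length, z up; a half turn makes no difference.
- carton: Medicine carton lying flat, white with red panels, 55 x 110 x 35 mm; a bystander, to be left alone. Origin: centre of the underside; y along its length.
- bottle_amber: Standing amber tablet bottle with a white cap, 43 mm in diameter, 77 mm high; a bystander, to be left alone. Origin: centre of the underside.
- bottle_white: Standing white tablet bottle, 43 mm in diameter, 77 mm high; a bystander, to be left alone. Origin: centre of the underside.

How it is judged:
By the outcome, as a careful person would: the job done as asked, in the order asked, and still so for the second after the job is handed in, with the robot touching nothing.
It also fails if it takes over 96 s, if anything falls off the work surface, if the arm or the gripper's body presses on something with over 40 N, if the wrist force passes 120 N, or if a joint passes its speed limit or range.

ROBOT

A 7-joint arm with a two-finger parallel gripper is mounted at the origin on a cart in front of the work surface, level with it; the furniture and walls round the work are solid. World frame = base frame: x ahead of the robot, y to its left, z up, the work surface at z = 0. Lengths are in m, angles in rad, forces in N, time in s.
With the tool pointing down it reaches from about 0.4 to 0.875 m from the base axis. Payload 19.3 kg.
Tool frame: the origin (TCP) lies at the very end of the fingers, on their centre line; the grasp point (between the pads) lies 19 mm behind it; z points along the fingers, y is the line along which they close (so a half turn about z gives the same grasp; the last joint's range is limited). The gripper opens to 85 mm and grips with 20 to 120 N. Pads are 22 mm wide; open, the fingers measure 114 mm over their backs; the gripper's body (76 mm by 85 mm) begins 54 mm behind the grasp point. The pads swing forward as they close: fully open they stand 13 mm farther back than shut.
Start: joints at [-1.414, 0.521, -0.036, 1.599, 0.021, 1.021, -0.113], TCP at [0.141, 0.609, 0.21] pointing down, gripper open.
Joint ranges: [-2.91, 2.91], [-0.3, 2.13], [-1.5, 1.42], [0.17, 2.43], [-1.26, 4.41], [0.16, 1.93], [-2.52, 2.52]. Speed limits (rad/s): [1.89, 1.89, 2.39, 2.39, 3.01, 3.01, 3.01].

INTERFACE

Orientations are given as [roll, pitch, yaw] about the fixed x, y, z axes, in that order (R = Rz(yaw) Ry(pitch) Rx(roll)).
In Python, from workcell import bot gives the robot as it stands.
- The arm moves only by the shell command python3 -m crank 'ROWS' [FORCE]. ROWS is a JSON object of lists of equal length, an entry for each row: "travel": the shift along the world's x, y, z in cm, a list of three; "turn": the turn, a rotation vector about the world's x, y, z in degrees, a list of three; "gripper": the closure, from 0 (fully open) to 1 (shut). A call has exactly 5 rows; each row is the pose to reach, as a shift and turn from the pose commanded when the call began; what a row does not reach only later rows make up. A row lasts 1/10 s, in which the tool goes at most 50 mm and 8.59 degrees, less where a joint would pass 70% of its speed; a pose out of reach is approached as far as the arm can. A call with a gripper value outside its range is refused whole. The fingers move at their own pace and stop on an object; FORCE is the grip in N (left out, the last holds). Time passes only in rows, so rows that repeat a pose let the fingers close, or fill a call up. It gives the time, the measured TCP pose, the force, the opening and the grip force at its end, in the units of the state.
- bot.observe(): the state, without advancing time (a new reading comes with each control period).
- bot.grab_frame(name): name is "scene" or "side" or "wrist"; returns a dict with "pixels" (480x640x3 uint8, red, green, blue), "fx", "fy", "cx", "cy" (pixels), "extrinsics" (4x4, takes a point from world to camera coordinates). Camera axes: x right, y down, z forward; pixel columns grow to the right and rows downward; lengths in m; the calibration is good to about 2 mm. A picture is of the moment at which its call begins. There is no depth.
- bot.job_done(): hands the job in; it is judged then, once.
The state is a dict: "clock": time; "qpos": joint angles; "qd": joint speeds; "joint_efforts": joint torques, N m; "position": TCP position; "tool_rot": TCP orientation; "force": force on the tool from outside, world axes, zero at the start; "moment": the same for the moment, N m; "grip_width": finger opening in m; "finger_force": force on a finger pad.
Only numpy, scipy, OpenCV 4.12 (cv2) and the standard library are available. Lean on these libraries where they do the work, as an engineer would, in place of code of your own. Each camera call takes 0.05 s, during which the arm holds its last target. There are 200 camera calls.

## Working session

There is one attempt and no reset: what is moved stays moved. The work goes in short steps, Python scripts to look and compute and a shell command to move; the robot and the scene stay as the last step left them, time stands still between calls to the robot, and variables do not carry over. Pictures are saved under pics/ and viewed, at most 17 in all, crops included, and the job is handed in when it is done.

```bash
ls; mkdir -p pics
python3 - <<'E'
from workcell import bot
import cv2,numpy as np
for n in ["scene","side","wrist"]:
    f=bot.grab_frame(n); cv2.imwrite(f"pics/{n}0.png",f["pixels"][:,:,::-1]); print(n,f["fx"],f["fy"],f["cx"],f["cy"]); print(np.round(f["extrinsics"],4).tolist())
print(bot.observe())
E
```

```text
pics
scene 603.265257583527 603.265257583527 318.2725784696738 247.42692070791819
[[0.6048, -0.7963, 0.0076, -0.3408], [-0.4292, -0.334, -0.8392, 0.2609], [0.6708, 0.5043, -0.5438, 0.9656], [0.0, 0.0, 0.0, 1.0]]
side 539.483744189508 539.483744189508 325.5896953164649 234.72719153021188
[[-0.9979, 0.0637, -0.0084, 0.5132], [0.046, 0.6163, -0.7862, -0.0029], [-0.0449, -0.785, -0.6179, 1.1413], [0.0, 0.0, 0.0, 1.0]]
wrist 371.8150680727356 371.8150680727356 321.19177715389765 238.28702383201926
[[0.2253, 0.9743, -0.0018, -0.624], [0.9308, -0.2147, 0.296, -0.0385], [0.288, -0.0684, -0.9552, 0.3798], [0.0, 0.0, 0.0, 1.0]]
{'clock': 0.15, 'qpos': array([-1.41421687,  0.521904  , -0.03631303,  1.59985937,  0.02118647,
        1.02113703, -0.11279827]), 'qd': array([-0.00057933, -0.00216648,  0.00109324, -0.00310666,  0.00023542,
        0.00030742,  0.00040014]), 'joint_efforts': array([ 3.17477925e-04, -9.27399588e+01,  1.97994903e+00, -3.70061874e+01,
        1.79548189e-02,  6.36641867e-03, -7.36957418e-05]), 'position': array([0.14049778, 0.60871475, 0.2097477 ]), 'tool_rot': array([-3.14067123e+00,  5.90545955e-05,  2.91478277e+00]), 'force': array([-0.38233353, -0.81316278,  0.12644765]), 'moment': array([ 0.03234744,  0.02635896, -0.03045799]), 'finger_force': 0.0, 'grip_width': 0.0848997119056613}
```

View pics/scene0.png

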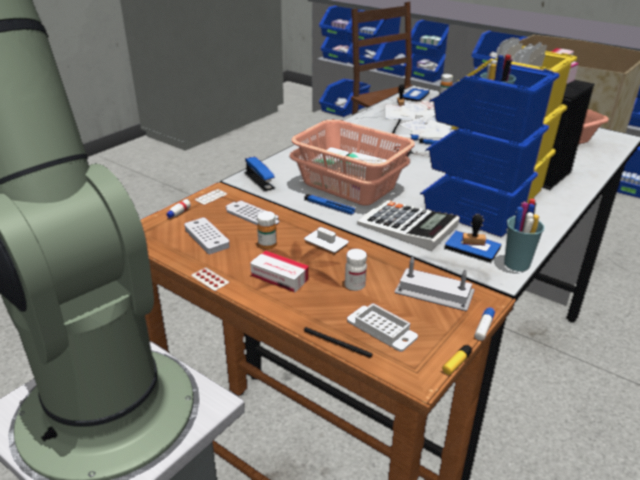

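View pics/side0.png

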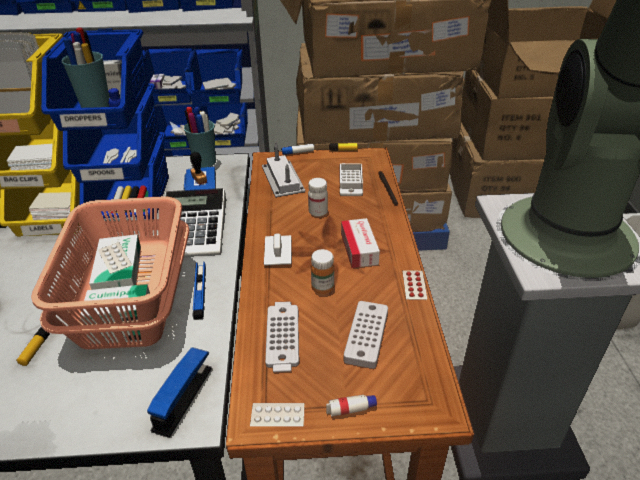

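View pics/wrist0.png

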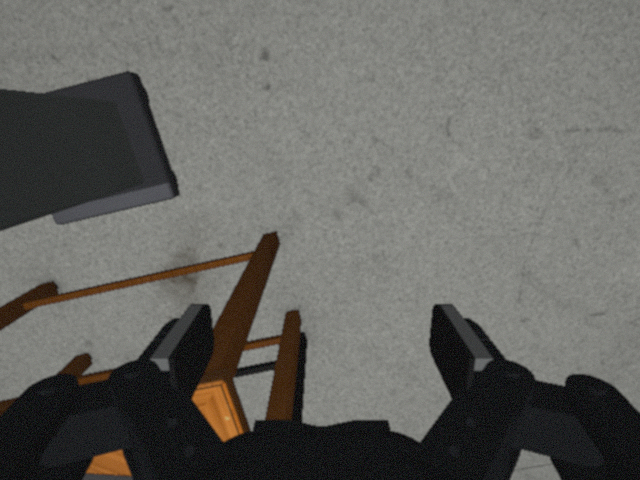

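Scene view: the body plate is at (207,235), the cap plate at (245,212), the orienter at (383,325), the lid at (326,238) and the base at (435,288). In the side view they are at (366,333), (282,335), (350,179), (278,250) and (284,176). The wrist view shows only the floor and the table corner.

```bash
cat > h.py <<'E'
import cv2,numpy as np
from workcell import bot
def cam(f):
    E=f["extrinsics"]; K=np.array([[f["fx"],0,f["cx"]],[0,f["fy"],f["cy"]],[0,0,1]]); return K,E[:3,:3],E[:3,3]
def ray(f,uv):
    K,R,t=cam(f); uv=np.atleast_2d(uv).astype(float)
    d=np.c_[uv,np.ones(len(uv))]@np.linalg.inv(K).T@R; return -R.T@t,d
def plane(f,uv,z):
    c,d=ray(f,uv); return c+d*((z-c[2])/d[:,2])[:,None]
def tri(f1,u1,f2,u2):
    P=[cam(f)[0]@np.c_[cam(f)[1],cam(f)[2]] for f in(f1,f2)]
    X=cv2.triangulatePoints(P[0],P[1],np.array(u1,float).reshape(2,1),np.array(u2,float).reshape(2,1)); return (X[:3]/X[3]).ravel()
def proj(f,X):
    K,R,t=cam(f); p=(np.atleast_2d(X)@R.T+t)@K.T; return p[:,:2]/p[:,2:]
def mask(f,smax=70,vmin=110):
    h=cv2.cvtColor(f["pixels"],cv2.COLOR_RGB2HSV); return ((h[...,1]<smax)&(h[...,2]>vmin)).astype(np.uint8)
def blob(m,uv,r=8):
    n,l,s,c=cv2.connectedComponentsWithStats(m)
    w=l[uv[1]-r:uv[1]+r,uv[0]-r:uv[0]+r]; w=w[w>0]; k=np.bincount(w).argmax()
    cs,_=cv2.findContours((l==k).astype(np.uint8),cv2.RETR_EXTERNAL,cv2.CHAIN_APPROX_NONE)
    h=cv2.convexHull(max(cs,key=cv2.contourArea)); M=cv2.moments(h)
    return np.array([M["m10"],M["m01"]])/M["m00"],h[:,0,:],s[k]
E
python3 - <<'E'
from h import *
a=bot.grab_frame("scene");b=bot.grab_frame("side");ma=mask(a);mb=mask(b)
for n,u,v in [("body",(207,235),(366,333)),("cap",(245,212),(282,335)),("ori",(383,325),(350,179)),("lid",(326,238),(278,250)),("base",(435,288),(284,176)),("amber cap",(265,217),(321,257)),("white cap",(356,256),(318,184))]:
    ca,ha,sa=blob(ma,u);cb,hb,sb=blob(mb,v); X=tri(a,ca,b,cb)
    P=plane(b,hb,X[2])[:,:2].astype(np.float32); r=cv2.minAreaRect(P)
    print(n,X.round(3),sa[:4],sb[:4],"side rect",np.round(r[0],3),np.round(r[1],3),round(r[2],1))
for n,u,v in [("post1",(411,258),(277,144)),("post2",(463,270),(288,166)),("carton",(280,262),(360,235))]: print(n,tri(a,u,b,v).round(3))
for n in["scene","side","wrist"]:
    f=bot.grab_frame(n);print(n,ray(f,(320,240))[0].round(3), ray(f,(320,240))[1].round(2))
E
```

```text
body [0.463 0.248 0.009] [184 217  45  37] [344 301  44  62] side rect [0.46  0.245] [0.133 0.055] 72.4
cap [0.608 0.242 0.003] [226 201  53  25] [265 302  34  70] side rect [0.604 0.239] [0.155 0.055] 89.4
ori [ 0.44  -0.245  0.005] [347 303  71  48] [340 163  23  33] side rect [ 0.437 -0.244] [0.145 0.053] 85.1
lid [0.615 0.017 0.01 ] [304 227  45  26] [264 234  28  31] side rect [0.613 0.017] [0.096 0.054] 89.2
base [ 0.606 -0.268  0.007] [395 268  79  43] [262 155  43  41] side rect [ 0.607 -0.274] [0.073 0.178] 14.3
amber cap [0.522 0.147 0.082] [226 201  53  25] [312 249  21  20] side rect [0.529 0.137] [0.052 0.036] 85.8
white cap [ 0.52  -0.132  0.049] [345 249  22  41] [308 178  19  21] side rect [ 0.523 -0.141] [0.081 0.039] 85.6
post1 [ 0.592 -0.227  0.093]
post2 [ 0.61  -0.302  0.042]
carton [0.449 0.016 0.037]
scene [-0.33  -0.671  0.747] [[ 0.68  0.51 -0.53]]
side [0.564 0.865 0.707] [[-0.03 -0.78 -0.63]]
wrist [0.067 0.626 0.373] [[ 0.29 -0.07 -0.95]]
```

```bash
python3 -m crank '{"travel":[[3.2,-3.6,0],[6.4,-7.2,0],[9.6,-10.8,0],[12.8,-14.4,0],[16,-18,0]],"turn":[[0,0,-8.5],[0,0,-17],[0,0,-25.5],[0,0,-34],[0,0,-42]],"gripper":[0,0,0,0,0]}'
python3 -m crank '{"travel":[[3.2,-3.6,0],[6.4,-7.2,0],[9.6,-10.8,0],[12.8,-14.4,0],[16,-18.2,0]],"turn":[[0,0,-8.5],[0,0,-17],[0,0,-25.5],[0,0,-34],[0,0,-42]],"gripper":[0,0,0,0,0]}'
python3 -m crank '{"travel":[[0,0,0],[0,0,0],[0,0,0],[0,0,0],[0,0,0]],"turn":[[0,0,-5],[0,0,-10],[0,0,-10.6],[0,0,-10.6],[0,0,-10.6]],"gripper":[0,0,0,0,0]}'
python3 - <<'E'
from h import *
f=bot.grab_frame("wrist"); cv2.imwrite("pics/w1.png",f["pixels"][:,:,::-1]); print(bot.observe()["position"],bot.observe()["tool_rot"],bot.observe()["qpos"])
E
```

```text
clock: 0.9
position: [0.3016, 0.4274, 0.2104]
tool_rot: [3.141, -0.0, 2.176]
force: [0.6, 0.4, 0.1]
grip_width: 0.0853
finger_force: 0.0
clock: 1.4
position: [0.4616, 0.2456, 0.2105]
tool_rot: [3.141, -0.001, 1.443]
force: [1.6, 0.3, -0.5]
grip_width: 0.0856
finger_force: 0.0
clock: 1.9
position: [0.4604, 0.2473, 0.2102]
tool_rot: [-3.142, -0.0, 1.266]
force: [-0.8, -0.1, 0.3]
grip_width: 0.0855
finger_force: 0.0
[0.46040848 0.24724862 0.21023569] [-3.14154255e+00 -1.35958608e-04  1.26598635e+00] [-0.95213313  0.39042747  0.45693557  1.88610976 -0.21400832  0.91281979
 -0.69811765]
```

View pics/w1.png

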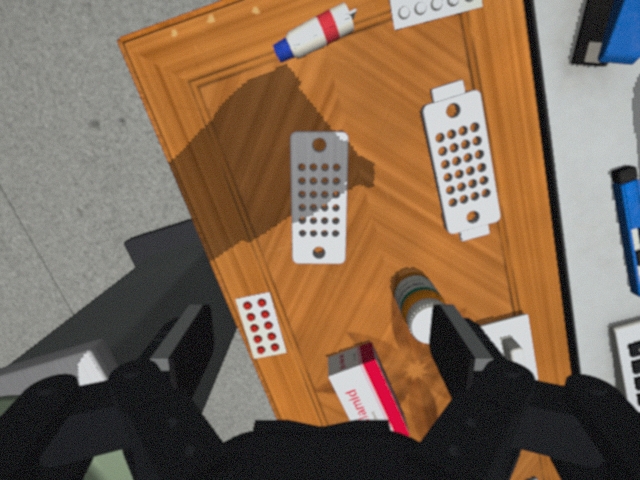

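The wrist view shows the body plate with guide holes near (319,145) and (319,252), and the cap plate with holes near (453,110) and (473,216). The amber bottle is at (420,305). Next I'll descend a little, offset sideways, for a second view.

```bash
cat >> h.py <<'E'
def holes(f,uv,smax=70,vmin=90,amin=15):
    m=mask(f,smax,vmin); n,l,s,c=cv2.connectedComponentsWithStats(m)
    r=12;w=l[max(uv[1]-r,0):uv[1]+r,uv[0]-r:uv[0]+r]; k=np.bincount(w[w>0]).argmax()
    cs,h=cv2.findContours((l==k).astype(np.uint8),cv2.RETR_CCOMP,cv2.CHAIN_APPROX_NONE)
    H=[]
    for q,hh in zip(cs,h[0]):
        if hh[3]>=0 and cv2.contourArea(q)>amin: M=cv2.moments(q);H.append([M["m10"]/M["m00"],M["m01"]/M["m00"],M["m00"]])
    H=np.array(H); D=np.linalg.norm(H[:,None,:2]-H[None,:,:2],axis=2); i,j=np.unravel_index(D.argmax(),D.shape)
    G=H[[i,j]]; G=G[G[:,1].argsort()]
    return G,H
def save(n,f):
    import pickle; pickle.dump(f,open(n,"wb"))
def load(n):
    import pickle; return pickle.load(open(n,"rb"))
E
python3 - <<'E'
from h import *
f=bot.grab_frame("wrist"); save("w1.pkl",f)
for uv in[(319,195),(460,160)]:
    G,H=holes(f,uv); print(G.round(1).tolist(),len(H)); 
    for z in (.018,.01):
        P=plane(f,G[:,:2],z); d=P[0]-P[1]; print(z,P.round(4).tolist(),np.linalg.norm(d).round(4),np.degrees(np.arctan2(-d[0],d[1])).round(2), P.mean(0).round(4))
E
python3 -m crank '{"travel":[[1,0,-2],[2,0,-4],[2,0,-7],[2,0,-7],[2,0,-7]],"turn":[[0,0,0],[0,0,0],[0,0,0],[0,0,0],[0,0,0]],"gripper":[0,0,0,0,0]}'
python3 - <<'E'
from h import *
f0=load("w1.pkl");f=bot.grab_frame("wrist"); cv2.imwrite("pics/w2.png",f["pixels"][:,:,::-1])
print(bot.observe()["position"],bot.observe()["tool_rot"])
G0,_=holes(f0,(319,195)); c=proj(f,plane(f0,G0[:,:2],.018)).mean(0).astype(int)
G,H=holes(f,tuple(c)); print(G.round(1).tolist(),len(H))
for i in(0,1): print("tri",tri(f0,G0[i,:2],f,G[i,:2]).round(4))
P=plane(f,G[:,:2],.018); d=P[0]-P[1]; print(P.round(4).tolist(),np.linalg.norm(d).round(4),np.degrees(np.arctan2(-d[0],d[1])).round(2),P.mean(0).round(4))
E
```

```text
[[318.7, 144.1, 149.0], [318.4, 251.6, 99.0]] 26
0.018 [[0.4754, 0.3018, 0.018], [0.4431, 0.2011, 0.018]] 0.1057 -17.78 [0.4593 0.2514 0.018 ]
0.01 [[0.4752, 0.3014, 0.01], [0.4422, 0.1984, 0.01]] 0.1081 -17.78 [0.4587 0.2499 0.01  ]
[[452.2, 109.9, 147.0], [472.0, 216.1, 107.5]] 26
0.018 [[0.5996, 0.2941, 0.018], [0.5983, 0.191, 0.018]] 0.1031 -0.7 [0.599  0.2426 0.018 ]
0.01 [[0.6022, 0.2936, 0.01], [0.6009, 0.1881, 0.01]] 0.1055 -0.7 [0.6016 0.2408 0.01  ]
clock: 2.5
position: [0.4805, 0.2469, 0.1406]
tool_rot: [-3.141, 0.001, 1.264]
force: [0.0, -0.2, 0.4]
grip_width: 0.0856
finger_force: 0.0
[0.48090213 0.24710525 0.14128199] [ 3.14111295e+00 -5.64361453e-04  1.26396505e+00]
[[292.6, 157.1, 226.5], [295.1, 285.5, 145.0]] 26
tri [0.4754 0.3017 0.019 ]
tri [0.4432 0.2011 0.0182]
[[0.4754, 0.3015, 0.018], [0.4432, 0.201, 0.018]] 0.1056 -17.76 [0.4593 0.2513 0.018 ]
```

Two views agree: the body plate's top is 18–19 mm high, its centre is (0.459, 0.251) and its angle is -17.8°. Grasping it now.

```bash
python3 -m crank '{"travel":[[-2.1,0.4,0],[-2.1,0.4,-3],[-2.1,0.4,-6],[-2.1,0.4,-9],[-2.1,0.4,-11]],"turn":[[0,0,0],[0,0,0],[0,0,0],[0,0,0],[0,0,0]],"gripper":[0,0,0,0,0]}'
python3 -m crank '{"travel":[[0,0,-0.8],[0,0,-1.6],[0,0,-2.2],[0,0,-2.7],[0,0,-2.7]],"turn":[[0,0,0],[0,0,0],[0,0,0],[0,0,0],[0,0,0]],"gripper":[0,0,0,0,0]}'
python3 -m crank '{"travel":[[0,0,0],[0,0,0],[0,0,0],[0,0,0],[0,0,0]],"turn":[[0,0,0],[0,0,0],[0,0,0],[0,0,0],[0,0,0]],"gripper":[0.2,0.4,0.6,0.8,1]}' 60
python3 -m crank '{"travel":[[0,0,0],[0,0,0],[0,0,0],[0,0,0],[0,0,0]],"turn":[[0,0,0],[0,0,0],[0,0,0],[0,0,0],[0,0,0]],"gripper":[1,1,1,1,1]}' 60
```

```text
clock: 3.05
position: [0.4597, 0.2516, 0.0301]
tool_rot: [3.141, -0.001, 1.265]
force: [0.3, 0.1, 0.7]
grip_width: 0.0854
finger_force: 0.0
clock: 3.55
position: [0.4596, 0.2511, 0.0032]
tool_rot: [-3.142, -0.0, 1.264]
force: [0.6, -0.2, -1.5]
grip_width: 0.0854
finger_force: 0.0
clock: 4.05
position: [0.4596, 0.251, 0.0033]
tool_rot: [3.142, -0.0, 1.264]
force: [-0.0, -0.1, -0.2]
grip_width: 0.0122
finger_force: 0.0
clock: 4.55
position: [0.4595, 0.251, 0.0032]
tool_rot: [-3.142, 0.0, 1.264]
force: [0.1, -0.8, 0.3]
grip_width: 0.0002
finger_force: 0.0
```

Run:
```python
from h import *
f=bot.grab_frame("wrist");g=bot.grab_frame("side")
cv2.imwrite("pics/w3.png",np.hstack([f["pixels"][:,:,::-1][::1,100:540],cv2.resize(g["pixels"][230:430,240:420],(360,400))[:,:,::-1].copy() if 0 else np.pad(cv2.resize(g["pixels"][230:430,240:420],(360,400))[:,:,::-1],((0,80),(0,0),(0,0)))]))
```

```text
(no output)
```

View pics/w3.png

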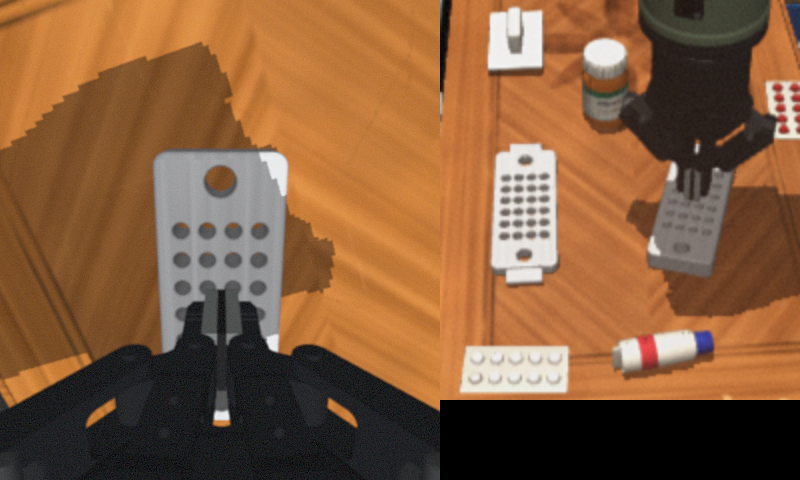

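The fingers shut on top of the plate: in the wrist image the tips are at about (320,290), and in the side view about (366,328). The tips look higher than the TCP reading, so I'll check that by triangulation.

Run:
```python
from h import *
f=bot.grab_frame("wrist");g=bot.grab_frame("side");o=bot.observe();p=o["position"]
for dz in(0,.008,.016,.02): X=p+[0,0,dz]; print(dz,proj(f,X).round(1),proj(g,X).round(1))
print("tri",tri(f,(321,290),g,(366,328)).round(4), o["grip_width"])
c=proj(g,[[.4593,.2513,.018]]); print(c)
G,H=holes(f,(320,170),70,70,60); print(G.round(1).tolist()); print(plane(f,G[:1,:2],.018).round(4))
cv2.imwrite("pics/w4.png",cv2.resize(g["pixels"][270:350,320:410],None,fx=6,fy=6,interpolation=cv2.INTER_CUBIC)[:,:,::-1])
```

```text
0 [[320.8 287.4]] [[366.9 334.5]]
0.008 [[320.8 294.8]] [[367.1 331.3]]
0.016 [[320.8 302.8]] [[367.3 328.1]]
0.02 [[320.7 307.2]] [[367.4 326.5]]
tri [0.4637 0.2632 0.0334] -7.991040859142845e-06
[[367.43243821 328.74475364]]
[[320.0, 177.9, 601.5], [320.0, 177.9, 601.5]]
[[0.4758 0.303  0.018 ]]
```

View pics/w4.png

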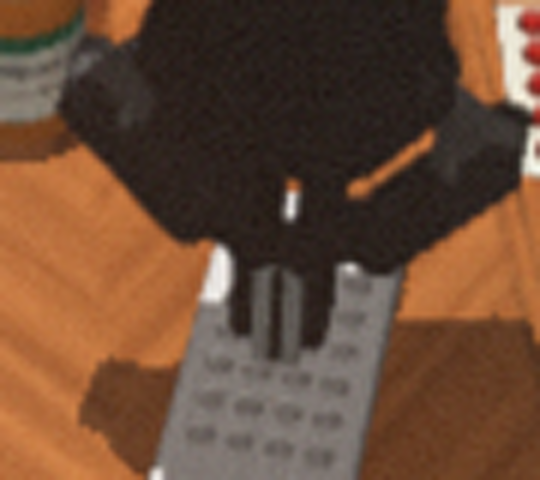

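```bash
python3 -m crank '{"travel":[[0,0,-0.05],[0,0,-0.1],[0,0,-0.15],[0,0,-0.2],[0,0,-0.2]],"turn":[[0,0,0],[0,0,0],[0,0,0],[0,0,0],[0,0,0]],"gripper":[1,1,1,1,1]}' | grep -E "pos|force"
python3 - <<'E'
from h import *
g=bot.grab_frame("scene"); p=bot.observe()["position"]
for dz in(0,.01,.02): print(dz,proj(g,p+[0,0,dz]).round(1))
cv2.imwrite("pics/s4.png",cv2.resize(g["pixels"][180:270,160:280],None,fx=6,fy=6,interpolation=cv2.INTER_CUBIC)[:,:,::-1])
E
```

```text
position: [0.4595, 0.251, 0.0011]
force: [-0.3, -0.3, -0.6]
finger_force: 0.0
0 [[205.1 238.3]]
0.01 [[204.6 234.7]]
0.02 [[204.2 231. ]]
```

View pics/s4.png

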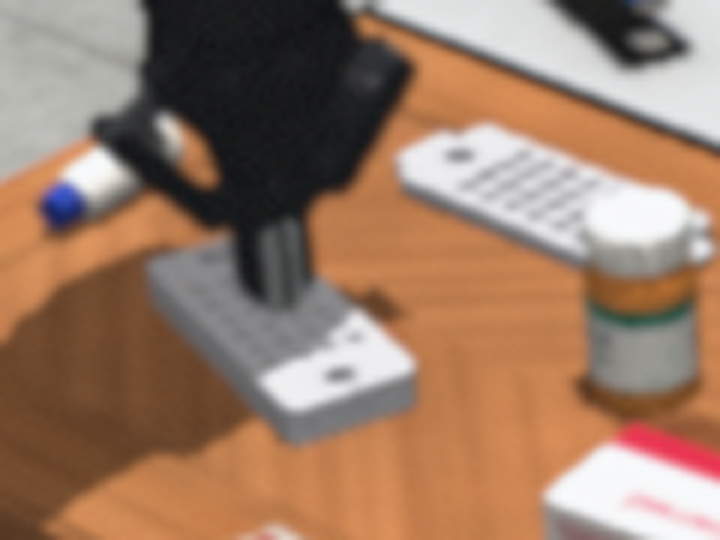

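The scene crop puts the shut tips at about (206,231), roughly 19 mm above the reported TCP. The pad spacing in w1 puts the open tips about 32 mm above it. I'll aim lower accordingly and watch the contact force.

```bash
python3 -m crank '{"travel":[[0,0,1.5],[0,0,3],[0,0,3],[0,0,3],[0,0,3]],"turn":[[0,0,0],[0,0,0],[0,0,0],[0,0,0],[0,0,0]],"gripper":[1,1,0.5,0,0]}' | grep -E "pos|force|width"
python3 -m crank '{"travel":[[0,0,0],[0,0,0],[0,0,-1],[0,0,-2],[0,0,-3]],"turn":[[0,0,0],[0,0,0],[0,0,0],[0,0,0],[0,0,0]],"gripper":[0,0,0,0,0]}'| grep -E "pos|force|width"
python3 -m crank '{"travel":[[0,0,-0.4],[0,0,-0.8],[0,0,-1.2],[0,0,-1.6],[0,0,-1.6]],"turn":[[0,0,0],[0,0,0],[0,0,0],[0,0,0],[0,0,0]],"gripper":[0,0,0,0,0]}'| grep -E "pos|force|width"
python3 -m crank '{"travel":[[0,0,0],[0,0,0],[0,0,0],[0,0,0],[0,0,0]],"turn":[[0,0,0],[0,0,0],[0,0,0],[0,0,0],[0,0,0]],"gripper":[0.1,0.2,0.3,0.4,0.5]}' 60| grep -E "pos|force|width"
```

```text
position: [0.4593, 0.2509, 0.0307]
force: [1.1, 0.3, 0.1]
grip_width: 0.043
finger_force: 0.0
position: [0.4593, 0.2509, -0.0]
force: [0.1, -0.1, -0.7]
grip_width: 0.0853
finger_force: 0.0
position: [0.4594, 0.2509, -0.0152]
force: [0.3, -0.0, 0.5]
grip_width: 0.0853
finger_force: 0.0
position: [0.4597, 0.2511, -0.0142]
force: [-2.8, -0.8, 13.4]
grip_width: 0.0526
finger_force: 60.4
```

```bash
python3 -m crank '{"travel":[[0,0,1],[0,0,2],[0,0,4],[0,0,7],[0,0,10]],"turn":[[0,0,0],[0,0,0],[0,0,0],[0,0,0],[0,0,0]],"gripper":[0.5,0.5,0.5,0.5,0.5]}' 80
python3 -m crank '{"travel":[[0,0,0],[0,0,0],[0,0,1],[0,0,1],[0,0,1]],"turn":[[0,0,0],[0,0,0],[0,0,0],[0,0,0],[0,0,0]],"gripper":[0.5,0.5,0.5,0.5,0.5]}' 80
python3 - <<'E'
from h import *
f=bot.grab_frame("wrist");g=bot.grab_frame("side");s=bot.grab_frame("scene"); o=bot.observe();p=o["position"]; save("b.pkl",(f,g,s,o))
a=f["pixels"][:,100:540];b=cv2.resize(g["pixels"][240:340,310:430],(360,300));c=cv2.resize(s["pixels"][150:240,160:280],(360,180))[:180]
cv2.imwrite("pics/w5.png",np.hstack([a,np.vstack([b,c])])[:,:,::-1])
E
```

```text
clock: 7.8
position: [0.4593, 0.2507, 0.0867]
tool_rot: [-3.141, 0.0, 1.263]
force: [0.0, 0.5, -2.4]
grip_width: 0.0515
finger_force: 84.9
clock: 8.3
position: [0.4594, 0.2509, 0.095]
tool_rot: [-3.141, 0.0, 1.264]
force: [0.1, 0.7, -2.7]
grip_width: 0.0515
finger_force: 85.0
```

View pics/w5.png

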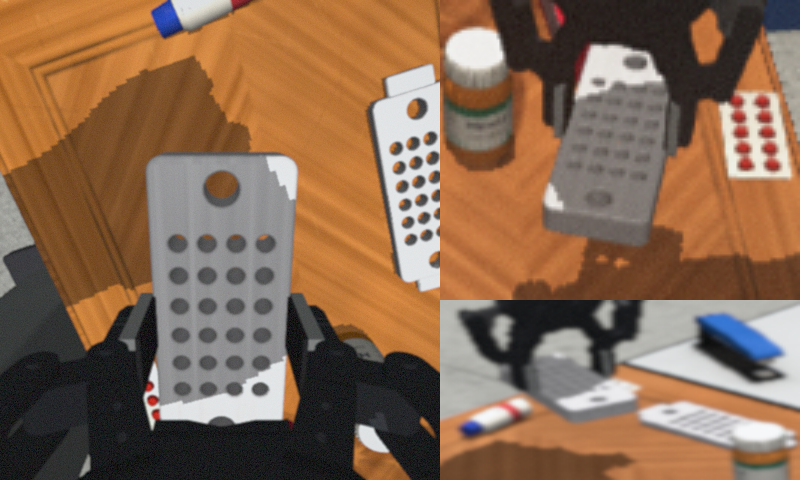

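The plate is held level: in the wrist crop the near guide hole is at (222,188), full frame (322,188), and the pads are on both sides. The side and scene crops show it clear of the table. Carrying it beside the base to measure the posts.

```bash
python3 -m crank '{"travel":[[0,-1.5,4],[0,-5,7],[0,-9,10],[0,-13,13],[0.5,-17,15]],"turn":[[0,0,2],[0,0,4],[0,0,6],[0,0,8],[0,0,10]],"gripper":[0.5,0.5,0.5,0.5,0.5]}' | grep pos
python3 -m crank '{"travel":[[0.5,-4,0],[1,-8,0],[1.5,-12,0],[2,-16,0],[2,-20,0]],"turn":[[0,0,3],[0,0,6],[0,0,9],[0,0,12],[0,0,14]],"gripper":[0.5,0.5,0.5,0.5,0.5]}'| grep pos
python3 -m crank '{"travel":[[0,-4,0],[0,-8,0],[0,-12,0],[0,-14,0],[0,-14,0]],"turn":[[0,0,3],[0,0,6],[0,0,8],[0,0,8],[0,0,8]],"gripper":[0.5,0.5,0.5,0.5,0.5]}'
python3 - <<'E'
from h import *
f=bot.grab_frame("wrist");save("p1.pkl",(f,bot.observe()));cv2.imwrite("pics/w6.png",f["pixels"][:,:,::-1])
E
```

```text
position: [0.4643, 0.0794, 0.2469]
position: [0.4847, -0.1206, 0.245]
clock: 9.95
position: [0.4835, -0.2623, 0.2448]
tool_rot: [-3.14, 0.001, 1.818]
force: [-0.3, 1.7, -2.5]
grip_width: 0.0513
finger_force: 85.5
```

View pics/w6.png

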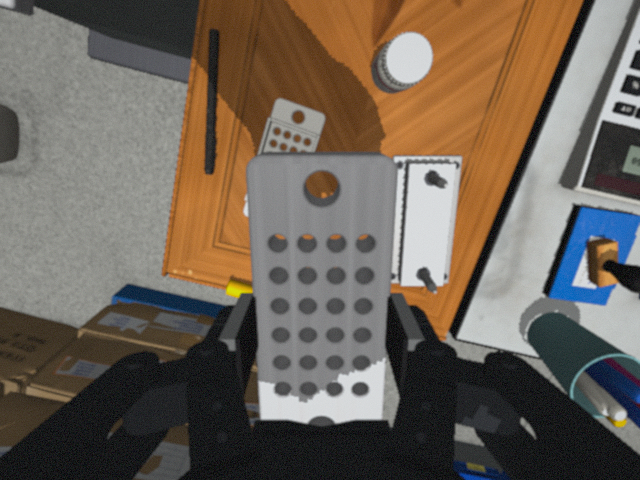

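The base is at the right of the wrist view. The near post runs (430,177)→(443,184) to its tip and the far post (424,270)→(433,288). Shifting for a second view of the posts.

```bash
python3 -m crank '{"travel":[[-1,-1.2,0],[-2,-2.4,0],[-4,-5,0],[-5,-6,0],[-5,-6,0]],"turn":[[0,0,0],[0,0,0],[0,0,0],[0,0,0],[0,0,0]],"gripper":[0.5,0.5,0.5,0.5,0.5]}' | grep pos
python3 -m crank '{"travel":[[0,0,0],[0,0,0],[0,0,0],[0,0,0],[0,0,0]],"turn":[[0,0,0],[0,0,0],[0,0,0],[0,0,0],[0,0,0]],"gripper":[0.5,0.5,0.5,0.5,0.5]}' | grep pos
cat >> h.py <<'E'
def posts(f,roi):
    x0,y0,x1,y1=roi; g=cv2.cvtColor(f["pixels"],cv2.COLOR_RGB2GRAY)[y0:y1,x0:x1]
    m=(g<120).astype(np.uint8); n,l,s,c=cv2.connectedComponentsWithStats(m)
    nad=proj(f,ray(f,(0,0))[0]-[0,0,.3])[0]; out=[]
    for k in range(1,n):
        if s[k,4]<40 or s[k,4]>900: continue
        ys,xs=np.nonzero(l==k); P=np.c_[xs+x0,ys+y0].astype(float); r=np.linalg.norm(P-nad,axis=1)
        i=r>=np.sort(r)[-8]; out.append((s[k].tolist(),P[i].mean(0).round(1).tolist(),P[r<=np.sort(r)[7]].mean(0).round(1).tolist()))
    return out
E
python3 - <<'E'
from h import *
f=bot.grab_frame("wrist");save("p2.pkl",(f,bot.observe()));cv2.imwrite("pics/w7.png",f["pixels"][:,:,::-1])
f0,o0=load("p1.pkl")
for n,g,r in(("1",f0,(407,162,457,310)),):
    for q in posts(g,r): print(n,q)
Z=plane(f0,[(443,184),(434,288)],.072); print(Z,proj(f,Z))
E
```

```text
position: [0.4326, -0.3207, 0.2455]
position: [0.4348, -0.3188, 0.2452]
1 ([0, 0, 43, 22, 72], [445.5, 162.0], [407.4, 163.6])
1 ([18, 9, 22, 17, 223], [443.9, 184.1], [426.1, 175.2])
1 ([0, 106, 31, 29, 351], [432.0, 291.5], [420.2, 269.2])
1 ([38, 111, 12, 30, 87], [446.1, 300.2], [455.0, 274.6])
1 ([0, 139, 17, 9, 90], [421.0, 308.6], [407.6, 302.9])
[[ 0.58474898 -0.21381665  0.072     ]
 [ 0.61097485 -0.3133015   0.072     ]] [[517.6319512  136.02247122]
 [501.428414   247.70640549]]
```

View pics/w7.png

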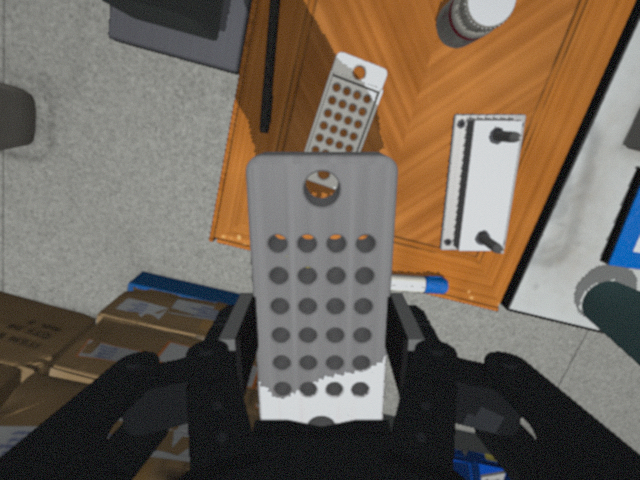

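Run:
```python
from h import *
f0,o0=load("p1.pkl");f1,o1=load("p2.pkl")
A=[posts(f0,(420,165,452,195))[0],posts(f0,(416,262,443,294))[0]]
B=[posts(f1,(487,122,526,148))[0],posts(f1,(474,228,512,258))[0]]
T=[]
for a,b in zip(A,B):
    print(a,b); X=tri(f0,a[1],f1,b[1]); print("tip",X.round(4),"planes .071:",plane(f0,a[1],.071).round(4)[0,:2],plane(f1,b[1],.071).round(4)[0,:2]); print("bot tri",tri(f0,a[2],f1,b[2]).round(4)); T.append(plane(f0,a[1],.071)[0]/2+plane(f1,b[1],.071)[0]/2)
d=T[0]-T[1];print(np.linalg.norm(d),np.degrees(np.arctan2(-d[0],d[1])),(T[0]+T[1])/2)
# block top contour corners by mask in f1
c,h,s=blob(mask(f1,60,150),(490,190)); r=cv2.minAreaRect(plane(f1,h,.026)[:,:2].astype(np.float32)); print(r,s)
# held plate: near hole vs TCP
for f,o in((f0,o0),(f1,o1)):
    p=o["position"];yw=o["tool_rot"][2];tx=np.array([np.cos(yw),np.sin(yw)]);ty=np.array([np.sin(yw),-np.cos(yw)])
    G,H=holes(f,(322,225),70,70,40); g=G[:1,:2]
    m=mask(f,70,70); 
    for zt in(.030,.032,.034):
        q=plane(f,g,p[2]+zt)[0,:2]-p[:2]; print(g,zt,(q@tx).round(4),(q@ty).round(4))
        w=plane(f,[(247,230),(394,230)],p[2]+zt); print("width",np.linalg.norm(w[0]-w[1]).round(4))
```

```text
([5, 6, 22, 17, 223], [443.9, 184.1], [426.1, 175.2]) ([34, 5, 5, 21, 60], [525.0, 143.5], [521.9, 143.4])
tip [ 0.5853 -0.216   0.0815] planes .071: [ 0.5859 -0.2138] [ 0.5941 -0.218 ]
bot tri [ 0.5587 -0.215   0.1209]
([1, 6, 21, 26, 261], [433.8, 290.2], [420.2, 269.2]) ([2, 3, 27, 27, 305], [499.0, 254.1], [477.9, 234.4])
tip [ 0.6194 -0.3225  0.0561] planes .071: [ 0.612 -0.316] [ 0.6118 -0.3201]
bot tri [ 0.6138 -0.317   0.0127]
0.10449087922667137 12.102493740487757 [ 0.60095524 -0.26697866  0.071     ]
((0.5909624099731445, -0.2648255228996277), (0.06883779913187027, 0.14050284028053284), 13.97451400756836) [ 442  114   84  137 7281]
[[276.73015873 131.08333333]] 0.03 0.0709 -0.016
width 0.0549
[[276.73015873 131.08333333]] 0.032 0.0709 -0.0157
width 0.054
[[276.73015873 131.08333333]] 0.034 0.071 -0.0155
width 0.0532
[[358.72458629  72.42907801]] 0.03 0.0913 0.0125
width 0.0548
[[358.72458629  72.42907801]] 0.032 0.091 0.0123
width 0.054
[[358.72458629  72.42907801]] 0.034 0.0908 0.0121
width 0.0532
```

```bash
cat >> h.py <<'E'
def post(f,roi,thr=85,smax=90):
    x0,y0,x1,y1=roi; q=f["pixels"][y0:y1,x0:x1]; h=cv2.cvtColor(q,cv2.COLOR_RGB2HSV)
    m=((h[...,2]<thr)&(h[...,1]<smax)).astype(np.uint8); n,l,s,c=cv2.connectedComponentsWithStats(m,connectivity=4)
    k=1+s[1:,4].argmax(); ys,xs=np.nonzero(l==k); P=np.c_[xs+x0,ys+y0].astype(float)
    nad=proj(f,ray(f,(0,0))[0]-[0,0,.3])[0]; r=np.linalg.norm(P-nad,axis=1); i=np.argsort(r)
    return P[i[-6:]].mean(0),P[i[:6]].mean(0),s[k].tolist()
E
python3 - <<'E'
from h import *
f0,_=load("p1.pkl");f1,_=load("p2.pkl")
for thr in(75,95,115):
  T=[]
  for ra,rb in(((418,165,456,195),(485,122,524,148)),((414,262,446,298),(472,228,512,258))):
    a,b=post(f0,ra,thr),post(f1,rb,thr); X=tri(f0,a[0],f1,b[0])
    print(thr,a[0].round(1),a[2],b[0].round(1),b[2],"tip",X.round(4),plane(f0,a[0],.0715).round(4)[0,:2],plane(f1,b[0],.0715).round(4)[0,:2]); T.append(plane(f0,a[0],.0715)[0]/2+plane(f1,b[0],.0715)[0]/2)
  d=T[0]-T[1];print(np.linalg.norm(d).round(4),np.degrees(np.arctan2(-d[0],d[1])).round(2),((T[0]+T[1])/2).round(4))
v=cv2.cvtColor(f1["pixels"],cv2.COLOR_RGB2HSV)
print(v[128:146:1,490:524:2,2]);
E
```

```text
75 [437.3 182. ] [9, 7, 13, 13, 109] [510.5 137.3] [7, 7, 20, 12, 177] tip [ 0.5837 -0.2148  0.061 ] [ 0.5793 -0.2134] [ 0.5794 -0.2164]
75 [428.7 284.2] [5, 7, 13, 18, 126] [493.3 246.3] [6, 4, 18, 18, 154] tip [ 0.6116 -0.3169  0.0558] [ 0.6047 -0.3109] [ 0.6032 -0.314 ]
0.1006 14.16 [ 0.5917 -0.2637  0.0715]
95 [442.7 183.8] [8, 6, 19, 16, 185] [517.  136.5] [6, 6, 27, 15, 271] tip [ 0.5853 -0.214   0.0698] [ 0.5846 -0.2138] [ 0.5846 -0.2143]
95 [432.7 289.2] [4, 6, 17, 23, 189] [499.5 249.7] [5, 4, 25, 20, 230] tip [ 0.6116 -0.3161  0.0689] [ 0.6103 -0.315 ] [ 0.6102 -0.3157]
0.1045 14.22 [ 0.5974 -0.2647  0.0715]
115 [443.5 184.7] [7, 6, 21, 17, 216] [518.2 136.7] [5, 6, 30, 15, 307] tip [ 0.5853 -0.2142  0.0723] [ 0.5856 -0.2143] [ 0.5857 -0.2142]
115 [433.3 289.7] [3, 6, 19, 24, 225] [500.  250.5] [4, 3, 26, 22, 265] tip [ 0.613  -0.317   0.0677] [ 0.6112 -0.3154] [ 0.611  -0.3164]
0.1048 14.07 [ 0.5984 -0.2651  0.0715]
[[217 204 138  90  90 122 173 218 218 215 217 213 216 213 218 210 177]
 [213 180  94  59  54  70 145 213 216 218 215 215 217 216 215 207 174]
 [203 134  72  58
[... 419 characters left out ...]
 53  45  48  50  54  51  51  52  73  85  86  83 104 146 150]
 [ 97  81  59  52  47  47  51  54  54  57  78  87  86  86 110 164 155]
 [101  82  49  56  52  55  48  53  46  58  71  81  81  84 109 167 150]
 [118  84  61  47  50  50  57  48  53  58  69  76  78  80 106 159 138]
 [134  90  76  67  58  64  77  73  65  59  70  77  81  88 125 159 129]
 [158 104  87  76  76 106 135 127 111  97  90  94 104 130 169 169 131]
 [191 130 105  90 101 151 190 185 169 157 150 152 158 183 199 174 121]
 [212 177 153 122 138 189 216 215 213 202 202 199 204 209 205 169 123]
 [219 214 201 171 185 211 219 214 221 218 219 217 218 218 204 163 124]
 [217 217 218 208 211 220 217 215 214 217 217 214 216 216 198 157 133]]
```

```bash
python3 -m crank '{"travel":[[4,1,-2],[8,2.5,-5],[12,4,-8],[16.2,5.4,-11],[16.2,5.4,-14]],"turn":[[0,0,0],[0,0,0],[0,0,0],[0,0,0],[0,0,0]],"gripper":[0.5,0.5,0.5,0.5,0.5]}' | grep pos
python3 -m crank '{"travel":[[0,0,-2],[0,0,-3.2],[0,0,-3.2],[0,0,-3.2],[0,0,-3.2]],"turn":[[0,0,0],[0,0,0],[0,0,0],[0,0,0],[0,0,0]],"gripper":[0.5,0.5,0.5,0.5,0.5]}'
python3 - <<'E'
from h import *
f=bot.grab_frame("wrist");g=bot.grab_frame("side");s=bot.grab_frame("scene"); o=bot.observe();p=o["position"]; save("b2.pkl",(f,g,s,o))
yw=o["tool_rot"][2];tx=np.array([np.cos(yw),np.sin(yw)]);ty=np.array([np.sin(yw),-np.cos(yw)])
v=cv2.cvtColor(f["pixels"],cv2.COLOR_RGB2GRAY)[160:216,294:350]; c=cv2.HoughCircles(v,cv2.HOUGH_GRADIENT,1,50,param1=80,param2=8,minRadius=13,maxRadius=22); print(c)
if c is not None:
    q=plane(f,[c[0,0,:2]+[294,160]],p[2]+.032)[0,:2]-p[:2]; print("near hole rel TCP",(q@tx).round(4),(q@ty).round(4))
b=cv2.resize(g["pixels"][110:210,240:340],(400,400));c=cv2.resize(s["pixels"][220:320,380:480],(400,400));a=cv2.resize(f["pixels"][140:240,270:370],(400,400))
cv2.imwrite("pics/w8.png",cv2.resize(np.hstack([a,b,c]),(798,266))[:,:,::-1])
E
```

```text
position: [0.6012, -0.2617, 0.1037]
clock: 12.05
position: [0.5971, -0.2655, 0.0746]
tool_rot: [3.14, 0.001, 1.822]
force: [0.4, 0.6, -2.3]
grip_width: 0.051
finger_force: 85.4
[[[27.5 27.5 18.8]]]
near hole rel TCP 0.0531 0.0003
```

View pics/w8.png

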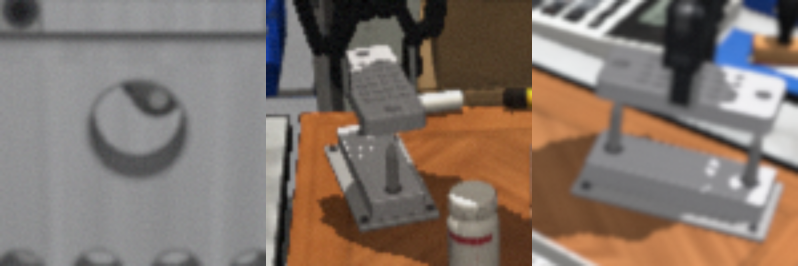

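The wrist crop shows the near post tip through the guide hole at about (328,176.5) full frame, with the hole centre at (321.5,187.5). Comparing that with the ideal projection.

Run:
```python
from h import *
f,g,s,o=load("b2.pkl");p=o["position"];yw=o["tool_rot"][2];tx=np.array([np.cos(yw),np.sin(yw),0]);ty=np.array([np.sin(yw),-np.cos(yw),0])
H=p+tx*.0531+ty*.0003
for z in(.072,.063): print(z,proj(f,[np.r_[H[:2],z]]).round(1))
q=plane(f,[(328.3,176.5)],.072)[0]-H; print("tip rel hole tx,ty",(q@tx).round(4),(q@ty).round(4),"world",q.round(4), tx.round(3),ty.round(3))
r=np.array([.5976,-.2648,0])-p; print("base est - tcp",r.round(4)[:2], (r@tx).round(4),(r@ty).round(4))
```

```text
0.072 [[321.4 174.5]]
0.063 [[321.4 171.9]]
tip rel hole tx,ty -0.0009 0.003 world [ 0.0032 -0.0001 -0.0022] [-0.249  0.969  0.   ] [0.969 0.249 0.   ]
base est - tcp [0.0007 0.0004] 0.0002 0.0008
```

```bash
python3 -m crank '{"travel":[[0.2,0.05,0],[0.2,0.05,0],[0.2,0.05,-0.4],[0.2,0.05,-0.8],[0.2,0.05,-1.2]],"turn":[[0,0,-0.3],[0,0,-0.3],[0,0,-0.3],[0,0,-0.3],[0,0,-0.3]],"gripper":[0.5,0.5,0.5,0.5,0.5]}' | grep -E "pos|force:"
python3 -m crank '{"travel":[[0,0,-0.3],[0,0,-0.6],[0,0,-0.9],[0,0,-1.2],[0,0,-1.2]],"turn":[[0,0,0],[0,0,0],[0,0,0],[0,0,0],[0,0,0]],"gripper":[0.5,0.5,0.5,0.5,0.5]}'| grep -E "pos|force:"
python3 - <<'E'
from h import *
f=bot.grab_frame("wrist");save("b3.pkl",(f,bot.observe()))
q=f["pixels"][160:216,294:350]; v=cv2.cvtColor(q,cv2.COLOR_RGB2HSV)[...,2]
print(v[4:50:3,6:50:3])
E
```

```text
position: [0.5984, -0.2644, 0.0606]
force: [0.3, -0.1, -2.6]
finger_force: 85.4
position: [0.5984, -0.2644, 0.0487]
force: [-0.3, -0.9, -2.6]
finger_force: 85.4
[[157 157 155 158 160 160 158 160 155 153 150 150 156 153 153]
 [155 157 153 157 161 159 158 158 155 158 155 151 155 155 156]
 [157 156 156 156 160 142 117 110 117 130 151 151 152 153 153]
 [156 155 152 143 102  69  71  79  82  89  96 131 156 156 156]
 [159 158 138 123  64  64  82  87  90  89  91  86 132 153 155]
 [156 148 133 149  69  71  82  83  93  90  89  89  90 146 155]
 [156 136 153 157 118  74  80  84  88  86  89  81  74 124 154]
 [154 112 133 159 153  80  80  82 105 114  81  80  69 100 149]
 [155 111  99 154 155 102  69  82 126 127  98  74  75  93 150]
 [156 116  70 128 154 151  95  66 112 116  74  66  78  99 150]
 [151 128  78  82 130 157 154 104  72  72  78  82  77 115 150]
 [153 144  95  79  83 106 132 146 134 105  87  85  84 139 151]
 [157 154 131  85  85  91  86  91  87  83  85  84 123 154 150]
 [155 155 147 130  95  85  78  87  91  84  98 122 147 153 153]
 [152 149 152 151 146 129 112 106 108 120 137 148 152 151 153]
 [152 154 149 152 158 152 149 148 149 147 151 147 150 149 147]]
```

```bash
python3 -m crank '{"travel":[[0.1,-0.08,0],[0.1,-0.08,-0.3],[0.1,-0.08,-0.6],[0.1,-0.08,-0.9],[0.1,-0.08,-0.9]],"turn":[[0,0,0],[0,0,0],[0,0,0],[0,0,0],[0,0,0]],"gripper":[0.5,0.5,0.5,0.5,0.5]}'| grep -E "pos|force:"
python3 - <<'E'
from h import *
f=bot.grab_frame("wrist");save("b4.pkl",(f,bot.observe())); p=bot.observe()
q=f["pixels"][160:216,294:350]; v=cv2.cvtColor(q,cv2.COLOR_RGB2HSV)[...,2]
print(v[4:50:3,6:50:3]); print(p["force"],p["moment"],p["tool_rot"])
E
```

```text
position: [0.5993, -0.2652, 0.0396]
force: [-0.4, 0.1, -2.2]
finger_force: 85.4
[[158 158 157 159 159 159 157 159 161 159 156 157 156 159 155]
 [158 157 161 156 158 162 158 158 161 156 159 152 157 156 157]
 [162 156 158 158 158 142 116 111 118 135 152 157 156 155 158]
 [157 160 159 139 105  75  76  82  83  80  92 134 154 158 158]
 [157 163 137  82  66  70  87  90  91  90  85  80 134 158 156]
 [159 151 129  97  66  86  83  90  87  91  91  84  88 148 160]
 [160 134 153 123  71  80  85  87  91  88  82  83  73 125 154]
 [156 111 134 154  98  80  88  91  95  86  85  75  80 105 150]
 [158 112  99 160 119  72  78 113 124 117  77  76  71  96 151]
 [157 116  77 131 142  74  72 115 126 122  67  65  75  99 156]
 [157 129  78  89 136 142  72  75 101  72  64  74  79 118 151]
 [156 146  95  81  80 109 120 100  67  77  84  85  85 139 155]
 [154 158 134  92  87  83  85  92  91  89  83  87 125 153 152]
 [155 155 149 132 100  92  87  89  81  91  92 122 153 157 153]
 [156 155 150 152 149 133 115 108 111 124 140 145 153 155 150]
 [156 150 150 151 158 155 154 147 155 151 150 151 156 154 155]]
[ 0.83388464  0.31111606 -1.89905845] [0.01504466 0.01631932 0.00332816] [-3.14116678e+00 -2.56894938e-04  1.81691052e+00]
```

```bash
python3 -m crank '{"travel":[[0.06,-0.03,-0.5],[0.06,-0.03,-1],[0.06,-0.03,-1.5],[0.06,-0.03,-2],[0.06,-0.03,-2.4]],"turn":[[0,0,0],[0,0,0],[0,0,0],[0,0,0],[0,0,0]],"gripper":[0.5,0.5,0.5,0.5,0.5]}'| grep -E "pos|force:"
python3 -m crank '{"travel":[[0,0,-0.1],[0,0,-0.2],[0,0,-0.3],[0,0,-0.4],[0,0,-0.4]],"turn":[[0,0,0],[0,0,0],[0,0,0],[0,0,0],[0,0,0]],"gripper":[0.5,0.5,0.5,0.5,0.5]}'| grep -E "pos|force:"
```

```text
position: [0.6, -0.2656, 0.0156]
force: [-0.1, -0.1, -3.2]
finger_force: 85.4
position: [0.6002, -0.2657, 0.0122]
force: [-0.4, 0.6, -3.4]
finger_force: 85.5
```

```bash
python3 -m crank '{"travel":[[0,0,-0.05],[0,0,-0.1],[0,0,-0.15],[0,0,-0.2],[0,0,-0.2]],"turn":[[0,0,0],[0,0,0],[0,0,0],[0,0,0],[0,0,0]],"gripper":[0.5,0.5,0.5,0.5,0.5]}'| grep -E "pos|force:"
```

```text
position: [0.6003, -0.2657, 0.012]
force: [-9.6, 6.4, 28.5]
finger_force: 88.8
```

Contact at TCP z = 0.012, so the body plate is seated. Releasing and going to the cap plate.

```bash
python3 -m crank '{"travel":[[0,0,0.1],[0,0,0.1],[0,0,0.1],[0,0,0.1],[0,0,0.1]],"turn":[[0,0,0],[0,0,0],[0,0,0],[0,0,0],[0,0,0]],"gripper":[0.4,0.3,0.1,0,0]}'| grep -E "pos|force:|width"
python3 -m crank '{"travel":[[0,0,2],[0,0,5],[0,0,9],[0,2,12],[0,6,13]],"turn":[[0,0,0],[0,0,0],[0,0,0],[0,0,-3],[0,0,-6]],"gripper":[0,0,0,0,0]}'| grep -E "pos|force:|width"
python3 -m crank '{"travel":[[0,4.5,0],[0,9,0],[0,13.5,0],[0,18,0],[0,22.5,0]],"turn":[[0,0,-2],[0,0,-4],[0,0,-6],[0,0,-8],[0,0,-8.8]],"gripper":[0,0,0,0,0]}'| grep -E "pos|force:"
python3 -m crank '{"travel":[[0,4.5,0],[0,9,0],[0,13.5,0],[0,18,0],[0,22,0]],"turn":[[0,0,0],[0,0,0],[0,0,0],[0,0,0],[0,0,0]],"gripper":[0,0,0,0,0]}'| grep -E "pos|force:"
python3 -m crank '{"travel":[[0,0,0],[0,0,0],[0,0,0],[0,0,0],[0,0,0]],"turn":[[0,0,0],[0,0,0],[0,0,0],[0,0,0],[0,0,0]],"gripper":[0,0,0,0,0]}'| grep -E "pos|rot"
python3 - <<'E'
from h import *
f0=load("w1.pkl");f=bot.grab_frame("wrist"); cv2.imwrite("pics/w9.png",f["pixels"][:,:,::-1]); save("c1.pkl",f)
G0,_=holes(f0,(460,160)); c=proj(f,plane(f0,G0[:,:2],.01)).mean(0).astype(int); print(c)
G,H=holes(f,tuple(c)); print(G.round(1).tolist(),len(H))
for i in(0,1): print("tri",tri(f0,G0[i,:2],f,G[i,:2]).round(4))
P=plane(f,G[:,:2],.01); d=P[0]-P[1]; print(P.round(4).tolist(),np.linalg.norm(d).round(4),np.degrees(np.arctan2(-d[0],d[1])).round(2),P.mean(0).round(4))
E
```

```text
position: [0.6002, -0.2656, 0.0111]
force: [0.4, 0.4, -0.0]
grip_width: 0.0853
finger_force: 0.0
position: [0.6007, -0.2086, 0.1445]
force: [1.1, 0.4, -0.0]
grip_width: 0.0854
finger_force: 0.0
position: [0.6, 0.0212, 0.1413]
force: [1.6, 0.5, 0.7]
finger_force: 0.0
position: [0.5997, 0.242, 0.1411]
force: [0.9, -0.1, -0.6]
finger_force: 0.0
position: [0.6004, 0.2383, 0.1414]
tool_rot: [3.141, 0.0, 1.557]
[322 213]
[[323.3, 149.8, 215.5], [323.0, 275.8, 137.0]] 26
tri [0.6029 0.2935 0.0077]
tri [0.6014 0.1876 0.0084]
[[0.6029, 0.2937, 0.01], [0.6014, 0.1884, 0.01]] 0.1053 -0.84 [0.6022 0.2411 0.01  ]
```

The cap plate's top triangulates at about 8–10 mm, with centre (0.602, 0.241) and angle -0.8°. Grasping it.

```bash
python3 -m crank '{"travel":[[0.16,0.27,-2],[0.16,0.27,-5],[0.16,0.27,-9],[0.16,0.27,-12],[0.16,0.27,-14]],"turn":[[0,0,0],[0,0,0],[0,0,0],[0,0,0],[0,0,0]],"gripper":[0,0,0,0,0]}'| grep -E "pos|force:"
python3 -m crank '{"travel":[[0,0,-0.5],[0,0,-1],[0,0,-1.3],[0,0,-1.3],[0,0,-1.3]],"turn":[[0,0,0],[0,0,0],[0,0,0],[0,0,0],[0,0,0]],"gripper":[0,0,0,0.1,0.2]}'| grep -E "pos|force:"
python3 -m crank '{"travel":[[0,0,0],[0,0,0],[0,0,0],[0,0,0],[0,0,0]],"turn":[[0,0,0],[0,0,0],[0,0,0],[0,0,0],[0,0,0]],"gripper":[0.3,0.4,0.5,0.5,0.5]}' 60
```

```text
position: [0.601, 0.2413, -0.001]
force: [0.2, -0.1, 0.3]
finger_force: 0.0
position: [0.6021, 0.2423, -0.011]
force: [-0.6, 0.6, -0.1]
finger_force: 0.0
clock: 19.35
position: [0.6018, 0.2421, -0.0118]
tool_rot: [-3.142, 0.0, 1.559]
force: [0.6, 0.6, -0.5]
grip_width: 0.0425
finger_force: 0.0
```

The fingers closed over the top again (width 42 mm, no force). Reopening and going lower.

```bash
python3 -m crank '{"travel":[[0,0,0.5],[0,0,0.5],[0,0,0.5],[0,0,0.5],[0,0,0.5]],"turn":[[0,0,0],[0,0,0],[0,0,0],[0,0,0],[0,0,0]],"gripper":[0.3,0.1,0,0,0]}'| grep -E "pos|force:|width"
python3 -m crank '{"travel":[[0,0,-0.4],[0,0,-0.8],[0,0,-1.1],[0,0,-1.4],[0,0,-1.4]],"turn":[[0,0,0],[0,0,0],[0,0,0],[0,0,0],[0,0,0]],"gripper":[0,0,0,0,0]}'| grep -E "pos|force:|width"
python3 -m crank '{"travel":[[0,0,0],[0,0,0],[0,0,0],[0,0,0],[0,0,0]],"turn":[[0,0,0],[0,0,0],[0,0,0],[0,0,0],[0,0,0]],"gripper":[0.1,0.2,0.3,0.3,0.3]}'| grep -E "pos|force:|width"
```

```text
position: [0.6017, 0.2421, -0.0069]
force: [0.2, 1.1, 0.0]
grip_width: 0.0854
finger_force: 0.0
position: [0.6015, 0.2419, -0.0214]
force: [-0.4, 0.7, 1.0]
grip_width: 0.0856
finger_force: 0.0
position: [0.6018, 0.2421, -0.0207]
force: [-1.1, -1.5, 0.7]
grip_width: 0.0598
finger_force: 0.0
```

```bash
python3 -m crank '{"travel":[[0,0,0],[0,0,0],[0,0,0],[0,0,0],[0,0,0]],"turn":[[0,0,0],[0,0,0],[0,0,0],[0,0,0],[0,0,0]],"gripper":[0.35,0.4,0.45,0.5,0.5]}' 60 | grep -E "pos|force:|width"
```

```text
position: [0.6018, 0.2421, -0.0202]
force: [-4.0, -0.6, 9.6]
grip_width: 0.052
finger_force: 60.7
```

```bash
python3 -m crank '{"travel":[[0,0,1],[0,0,3],[0,0,7],[0,-2,11],[0,-6,14]],"turn":[[0,0,0],[0,0,0],[0,0,0],[0,0,1],[0,0,2]],"gripper":[0.5,0.5,0.5,0.5,0.5]}' 80 | grep -E "pos|force:|width"
python3 -m crank '{"travel":[[0,-4.5,0.5],[0,-9,0.5],[0,-13.5,0.5],[0,-18,0.5],[0,-22.5,0.5]],"turn":[[0,0,2],[0,0,4],[0,0,6],[0,0,8],[0,0,10]],"gripper":[0.5,0.5,0.5,0.5,0.5]}' | grep -E "pos"
python3 -m crank '{"travel":[[0,-4.5,0],[0,-9,0],[-0.2,-13.5,0],[-0.2,-18,0],[-0.2,-22.2,0]],"turn":[[0,0,1],[0,0,2],[0,0,2.8],[0,0,2.8],[0,0,2.8]],"gripper":[0.5,0.5,0.5,0.5,0.5]}' | grep -E "pos"
python3 -m crank '{"travel":[[0,0,-1],[0,0,-3],[0,0,-5],[0,0,-6],[0,0,-6]],"turn":[[0,0,0],[0,0,0],[0,0,0],[0,0,0],[0,0,0]],"gripper":[0.5,0.5,0.5,0.5,0.5]}'
cat >> h.py <<'E'
def near(f,o,zt,zpost=.072,show=False):
    p=o["position"];yw=o["tool_rot"][2];tx=np.array([np.cos(yw),np.sin(yw),0]);ty=np.array([np.sin(yw),-np.cos(yw),0])
    u=proj(f,[p+tx*.053+[0,0,zt]])[0]; x,y=u.astype(int)-34
    v=cv2.cvtColor(f["pixels"],cv2.COLOR_RGB2GRAY)[y:y+68,x:x+68]
    c=cv2.HoughCircles(v,cv2.HOUGH_GRADIENT,1,50,param1=80,param2=8,minRadius=13,maxRadius=24)
    c=c[0,0]; hp=c[:2]+[x,y]; q=plane(f,[hp],p[2]+zt)[0]-p
    H=p+q; print("hole px",hp,c[2],"rel TCP tx,ty",(q@tx).round(4),(q@ty).round(4),"aligned post-tip px",proj(f,[np.r_[H[:2],zpost]]).round(1), "px/mm",(372/ (np.linalg.inv(cam(f)[1])@np.eye(3))[0,0]*0+c[2]/6.5).round(2))
    return hp,H
E
python3 - <<'E'
from h import *
f=bot.grab_frame("wrist");o=bot.observe();save("c2.pkl",(f,o))
hp,H=near(f,o,.0302); x,y=hp.astype(int)-24
print(x,y);print(cv2.cvtColor(f["pixels"],cv2.COLOR_RGB2GRAY)[y:y+48:3,x:x+48:3])
E
```

```text
position: [0.6018, 0.1845, 0.1215]
force: [1.4, -1.3, -1.6]
grip_width: 0.0513
finger_force: 83.8
position: [0.6015, -0.0447, 0.1247]
position: [0.5993, -0.2672, 0.1247]
clock: 23.35
position: [0.5991, -0.2646, 0.0633]
tool_rot: [-3.14, -0.001, 1.817]
force: [-0.6, -1.0, -1.0]
grip_width: 0.0509
finger_force: 83.8
hole px [321.5 190.5] 17.9 rel TCP tx,ty 0.0526 -0.0002 aligned post-tip px [[321.6 181.1]] px/mm 2.75
297 166
[[146 145 147 150 151 149 154 150 154 154 148 153 149 148 148 149]
 [152 147 147 148 149 152 152 151 151 151 148 147 149 151 145 148]
 [150 151 150 149 151 151 146 135 126 134 139 148 149 149 146 148]
 [151 147 145 146 143 122  92  79  86  88  92 109 144 147 146 144]
 [150 148 145 134 124  74  73  79  89 105  86  76  99 144 146 154]
 [153 149 142 127 149 112  74  69 107 124 107  69  71 116 144 150]
 [151 147 135 149 153 141 101  57  90 114  83  58 121 149 130 149]
 [150 146 111 146 148 146 145 116  73  60  84 120 147 149 109 152]
 [148 142 110 148 149 148 151 154 148 147 148 146 140 144  98 149]
 [148 143 105 126 149 141 146 150 148 148 149 145 146 128 102 147]
 [146 143 119  87 148 143 149 151 146 146 144 146 141  88 116 146]
 [144 151 136  88 102 145 147 152 146 147 146 144 109  89 140 145]
 [147 150 141 120  75  94 125 145 151 140 127  90  75 118 142 149]
 [146 145 145 145 122  88  80  80  86  82  83  92 120 143 145 147]
 [145 149 145 147 145 134 119 108  97 101 119 128 143 146 147 146]
 [144 141 143 142 144 145 144 143 138 142 141 145 144 145 144 145]]
```

The near post tip is about 1 mm off in +x inside the cap plate's hole. Correcting and lowering.

```bash
python3 -m crank '{"travel":[[0.08,0,0],[0.08,0,-0.5],[0.08,0,-1.1],[0.08,0,-1.7],[0.08,0,-2.2]],"turn":[[0,0,0],[0,0,0],[0,0,0],[0,0,0],[0,0,0]],"gripper":[0.5,0.5,0.5,0.5,0.5]}' | grep -E "pos|force:"
python3 -m crank '{"travel":[[0,0,-0.4],[0,0,-0.8],[0,0,-1.1],[0,0,-1.4],[0,0,-1.4]],"turn":[[0,0,0],[0,0,0],[0,0,0],[0,0,0],[0,0,0]],"gripper":[0.5,0.5,0.5,0.5,0.5]}' | grep -E "pos|force:"
python3 -m crank '{"travel":[[0,0,-0.05],[0,0,-0.1],[0,0,-0.15],[0,0,-0.2],[0,0,-0.2]],"turn":[[0,0,0],[0,0,0],[0,0,0],[0,0,0],[0,0,0]],"gripper":[0.5,0.5,0.5,0.5,0.5]}' | grep -E "pos|force:"
```

```text
position: [0.6004, -0.2648, 0.0415]
force: [-0.5, -0.5, -1.0]
finger_force: 83.8
position: [0.6004, -0.2648, 0.0278]
force: [0.1, 0.0, -1.0]
finger_force: 83.8
position: [0.6006, -0.2649, 0.0262]
force: [0.3, 1.0, -1.0]
finger_force: 83.8
```

```bash
python3 -m crank '{"travel":[[0,0,-0.05],[0,0,-0.1],[0,0,-0.15],[0,0,-0.2],[0,0,-0.2]],"turn":[[0,0,0],[0,0,0],[0,0,0],[0,0,0],[0,0,0]],"gripper":[0.5,0.5,0.5,0.5,0.5]}' | grep -E "pos|force:"
```

```text
position: [0.6005, -0.2649, 0.0241]
force: [0.5, 1.4, -1.6]
finger_force: 83.8
```

```bash
python3 -m crank '{"travel":[[0,0,-0.03],[0,0,-0.06],[0,0,-0.09],[0,0,-0.12],[0,0,-0.12]],"turn":[[0,0,0],[0,0,0],[0,0,0],[0,0,0],[0,0,0]],"gripper":[0.5,0.5,0.5,0.5,0.5]}' | grep -E "pos|force:"
```

```text
position: [0.6006, -0.2649, 0.024]
force: [-5.1, 3.3, 14.7]
finger_force: 85.8
```

Seated. Releasing, then looking over the orienter from two heights.

```bash
python3 -m crank '{"travel":[[0,0,0.1],[0,0,0.1],[0,0,0.1],[0,0,0.1],[0,0,0.1]],"turn":[[0,0,0],[0,0,0],[0,0,0],[0,0,0],[0,0,0]],"gripper":[0.4,0.3,0.1,0,0]}'| grep -E "pos|force:|width"
python3 -m crank '{"travel":[[0,0,4],[0,0,9],[-3,0,13],[-7,0,15],[-11,1,15]],"turn":[[0,0,0],[0,0,0],[0,0,-4],[0,0,-9],[0,0,-14]],"gripper":[0,0,0,0,0]}'| grep -E "pos|force:"
python3 -m crank '{"travel":[[-3,1,0],[-5,1,0],[-5,1,0],[-5,1,0],[-5,1,0]],"turn":[[0,0,-4],[0,0,-4],[0,0,-4],[0,0,-4],[0,0,-4]],"gripper":[0,0,0,0,0]}'| grep -E "pos|rot"
python3 - <<'E'
from h import *
f=bot.grab_frame("wrist");save("o1.pkl",(f,bot.observe()));cv2.imwrite("pics/w10.png",f["pixels"][:,:,::-1])
E
```

```text
position: [0.6006, -0.265, 0.0239]
force: [-0.5, 0.6, -0.2]
grip_width: 0.0851
finger_force: 0.0
position: [0.4901, -0.2565, 0.1766]
force: [0.7, -0.0, 0.5]
finger_force: 0.0
position: [0.4414, -0.245, 0.174]
tool_rot: [3.141, 0.0, 1.503]
```

View pics/w10.png

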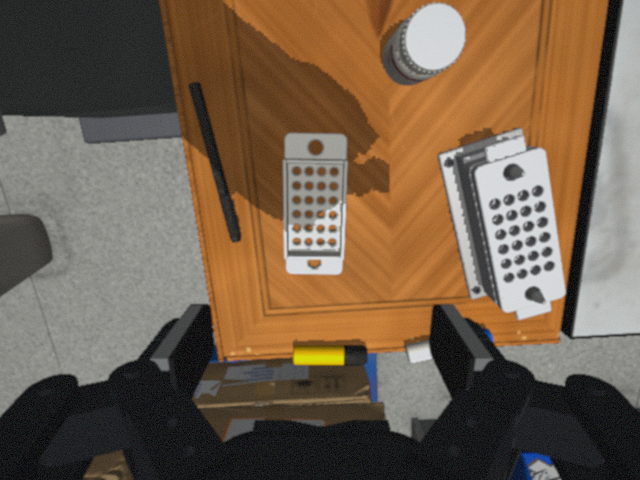

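The wrist view shows the cap plate on the stack at right, with both posts through its holes at (513,172) and (537,295). The orienter is at (316,203) with its near hole at (316,148). A second, shifted view gives its height.

```bash
python3 -m crank '{"travel":[[0.5,1,-1],[1,2,-2],[2,3,-4],[2,3,-4],[2,3,-4]],"turn":[[0,0,0],[0,0,0],[0,0,0],[0,0,0],[0,0,0]],"gripper":[0,0,0,0,0]}'| grep -E "pos|rot"
cat >> h.py <<'E'
def grid(f,roi,amin=15,amax=400,smin=100):
    x0,y0,x1,y1=[int(v) for v in roi]; h=cv2.cvtColor(f["pixels"][y0:y1,x0:x1],cv2.COLOR_RGB2HSV); m=(h[...,1]>smin).astype(np.uint8)
    n,l,s,c=cv2.connectedComponentsWithStats(m); k=[i for i in range(1,n) if amin<s[i,4]<amax and s[i,0]>0 and s[i,1]>0 and s[i,0]+s[i,2]<x1-x0 and s[i,1]+s[i,3]<y1-y0]
    return c[k]+[x0,y0],s[k,4]
E
python3 - <<'E'
from h import *
f0,_=load("o1.pkl");f=bot.grab_frame("wrist");o=bot.observe();save("o2.pkl",(f,o))
c0,s0=grid(f0,(286,134,346,272)); print(len(c0),s0.tolist())
Q=proj(f,plane(f0,[(286,134),(346,134),(286,272),(346,272)],.01)); print(Q.round())
c1,s1=grid(f,(*(Q.min(0)+2),*(Q.max(0)-2))); print(len(c1),s1.tolist(),c1.round(0).tolist())
for f_,c in((f0,c0),(f,c1)):
    h=c[c[:,1].argmin()]; g=c[(c[:,1]>h[1]+12)&(c[:,1]<c[:,1].max()-6)] if len(c)>25 else c[(c[:,1]>h[1]+12)]
    P=plane(f_,g,.008)[:,:2]; r=cv2.minAreaRect(P.astype(np.float32)); print(len(g),"grid mean",P.mean(0).round(4),r,"near",plane(f_,[h],.008).round(4))
m0=c0[(c0[:,1]>160)&(c0[:,1]<250)]
print("near hole tri",tri(f0,c0[c0[:,1].argmin()],f,c1[c1[:,1].argmin()]).round(4))
E
```

```text
position: [0.4603, -0.2145, 0.1334]
tool_rot: [-3.14, 0.0, 1.504]
26 [137, 33, 35, 38, 35, 29, 32, 33, 36, 29, 31, 30, 30, 25, 27, 31, 26, 30, 26, 24, 25, 23, 21, 20, 26, 60]
[[261. 178.]
 [327. 178.]
 [264. 324.]
 [329. 324.]]
25 [149, 33, 37, 36, 37, 33, 32, 31, 33, 33, 32, 35, 33, 27, 25, 24, 26, 21, 21, 23, 23, 17, 21, 20, 21] [[294.0, 191.0], [274.0, 216.0], [287.0, 216.0], [301.0, 217.0], [314.0, 217.0], [274.0, 231.0], [287.0, 232.0], [301.0, 232.0], [314.0, 232.0], [274.0, 247.0], [287.0, 247.0], [301.0, 247.0], [314.0, 247.0], [275.0, 261.0], [287.0, 261.0], [301.0, 262.0], [314.0, 262.0], [275.0, 276.0], [288.0, 276.0], [300.0, 276.0], [313.0, 276.0], [275.0, 289.0], [288.0, 290.0], [300.0, 290.0], [313.0, 290.0]]
24 grid mean [ 0.4357 -0.2416] ((0.4357716143131256, -0.2417294681072235), (0.06453336775302887, 0.032828424125909805), 84.91714477539062) near [[ 0.4403 -0.1894  0.008 ]]
24 grid mean [ 0.436  -0.2411] ((0.43595969676971436, -0.24115636944770813), (0.0645594522356987, 0.03272155299782753), 85.01062774658203) near [[ 0.4405 -0.189   0.008 ]]
near hole tri [ 0.4402 -0.1896  0.0044]
```

The orienter's centre is (0.4357, -0.242) and its angle is -5°. Two views put the guide-hole plate about 4–8 mm high, in line with the 8 mm floor. Grasping across the rim.

```bash
python3 -m crank '{"travel":[[-1.5,-1.5,0],[-2.4,-2.7,-2],[-2.4,-2.7,-6],[-2.4,-2.7,-10],[-2.4,-2.7,-11]],"turn":[[0,0,-1.2],[0,0,-1.2],[0,0,-1.2],[0,0,-1.2],[0,0,-1.2]],"gripper":[0,0,0,0,0]}'| grep -E "pos|force:"
python3 -m crank '{"travel":[[0,0,-0.8],[0,0,-1.8],[0,0,-2.8],[0,0,-3.8],[0,0,-3.8]],"turn":[[0,0,0],[0,0,0],[0,0,0],[0,0,0],[0,0,0]],"gripper":[0,0,0,0,0.1]}'| grep -E "pos|force:|rot"
python3 -m crank '{"travel":[[0,0,0],[0,0,0],[0,0,0],[0,0,0],[0,0,0]],"turn":[[0,0,0],[0,0,0],[0,0,0],[0,0,0],[0,0,0]],"gripper":[0.2,0.3,0.4,0.45,0.5]}' 40 | grep -E "pos|force:|width"
```

```text
position: [0.435, -0.2417, 0.0218]
force: [0.1, 0.5, 1.1]
finger_force: 0.0
position: [0.4363, -0.2417, -0.0148]
tool_rot: [-3.141, -0.0, 1.482]
force: [-0.4, -0.2, 0.1]
finger_force: 0.0
position: [0.4368, -0.242, -0.0134]
force: [-0.8, 0.1, 7.6]
grip_width: 0.0531
finger_force: 41.0
```

```bash
python3 -m crank '{"travel":[[0,0,1],[0,0,3],[0,0,7],[0,0,11],[3,-0.5,13]],"turn":[[0,0,0],[0,0,0],[0,0,2],[0,0,6],[0,0,10]],"gripper":[0.5,0.5,0.5,0.5,0.5]}' 50| grep -E "pos|force:|width"
python3 -m crank '{"travel":[[4,-0.5,0],[8,-1,0],[11,-1.5,0],[13.4,-1.8,0],[13.4,-1.8,0]],"turn":[[0,0,4],[0,0,8],[0,0,9.2],[0,0,9.2],[0,0,9.2]],"gripper":[0.5,0.5,0.5,0.5,0.5]}' | grep -E "pos|force:|width"
python3 -m crank '{"travel":[[0,0,-1],[0,0,-2.5],[0,0,-3.5],[0,0,-3.9],[0,0,-3.9]],"turn":[[0,0,0],[0,0,0],[0,0,0],[0,0,0],[0,0,0]],"gripper":[0.5,0.5,0.5,0.5,0.5]}'
python3 - <<'E'
from h import *
f=bot.grab_frame("wrist");o=bot.observe();save("o3.pkl",(f,o))
hp,H=near(f,o,.022); x,y=hp.astype(int)-24
print(x,y);print(cv2.cvtColor(f["pixels"],cv2.COLOR_RGB2GRAY)[y:y+48:3,x:x+48:3])
E
```

```text
position: [0.4648, -0.2474, 0.1197]
force: [1.0, 0.7, -2.5]
grip_width: 0.053
finger_force: 54.8
position: [0.6029, -0.2646, 0.1163]
force: [-0.9, 0.7, -1.0]
grip_width: 0.0526
finger_force: 54.7
clock: 31.0
position: [0.5999, -0.2648, 0.0762]
tool_rot: [-3.14, -0.001, 1.817]
force: [-1.4, 0.4, -0.6]
grip_width: 0.0523
finger_force: 54.8
hole px [321.5 182.5] 18.0 rel TCP tx,ty 0.054 -0.0001 aligned post-tip px [[321.5 173.3]] px/mm 2.77
297 158
[[160 158 163 160 164 161 159 160 163 160 162 159 163 159 161 159]
 [161 164 161 159 162 160 164 161 163 163 162 160 161 163 161 160]
 [166 158 164 162 165 164 163 158 157 155 160 162 160 161 163 161]
 [162 162 163 159 161 146 124 114 112 114 125 143 163 162 164 162]
 [162 167 161 159 127 110  86  78  82  82  82 106 126 157 159 162]
 [162 163 159 130 105  63  77  74  98  92  73  70  98 125 163 162]
 [160 165 144 127 118  71  62  80 122 115  65  66  94 114 138 156]
 [160 159 131 137 133  83  70  58 104  93  57  83  90 130 130 159]
 [160 158 123 140 145 114  82  76  60  66  86  83 124 137 123 160]
 [161 155 130 126 138 140 126 101  84  88  97 127 142 129 126 155]
 [163 159 133 113 141 139 143 144 136 137 138 142 141 111 130 162]
 [163 159 140 112 129 143 140 142 139 140 137 139 135 107 138 159]
 [164 160 152 140  98 133 143 143 138 143 138 136 101 133 146 162]
 [158 161 159 149 131  91 116 134 137 132 115 100 125 144 158 158]
 [160 159 156 155 146 145 117 102 101 103 118 142 148 157 161 164]
 [156 158 157 158 162 153 148 147 149 152 146 151 158 158 161 160]]
```

```bash
python3 -m crank '{"travel":[[0.04,-0.08,0],[0.04,-0.08,-0.7],[0.04,-0.08,-1.4],[0.04,-0.08,-2.1],[0.04,-0.08,-2.7]],"turn":[[0,0,0],[0,0,0],[0,0,0],[0,0,0],[0,0,0]],"gripper":[0.5,0.5,0.5,0.5,0.5]}' | grep -E "pos|force:"
python3 -m crank '{"travel":[[0,0,-0.2],[0,0,-0.4],[0,0,-0.55],[0,0,-0.7],[0,0,-0.7]],"turn":[[0,0,0],[0,0,0],[0,0,0],[0,0,0],[0,0,0]],"gripper":[0.5,0.5,0.5,0.5,0.5]}' | grep -E "pos|force:"
python3 -m crank '{"travel":[[0,0,-0.04],[0,0,-0.08],[0,0,-0.12],[0,0,-0.16],[0,0,-0.16]],"turn":[[0,0,0],[0,0,0],[0,0,0],[0,0,0],[0,0,0]],"gripper":[0.5,0.5,0.5,0.5,0.5]}' | grep -E "pos|force:"
```

```text
position: [0.6007, -0.2656, 0.0491]
force: [-0.1, -0.1, -0.2]
finger_force: 54.8
position: [0.601, -0.2657, 0.043]
force: [-0.0, -0.4, -1.3]
finger_force: 54.8
position: [0.601, -0.2657, 0.0414]
force: [-0.3, -1.1, -0.7]
finger_force: 54.8
```

```bash
python3 -m crank '{"travel":[[0,0,-0.04],[0,0,-0.08],[0,0,-0.12],[0,0,-0.16],[0,0,-0.16]],"turn":[[0,0,0],[0,0,0],[0,0,0],[0,0,0],[0,0,0]],"gripper":[0.5,0.5,0.5,0.5,0.5]}' | grep -E "pos|force:"
```

```text
position: [0.601, -0.2657, 0.0407]
force: [-5.2, 3.3, 15.8]
finger_force: 56.6
```

Tray seated. Releasing and going to the lid.

```bash
python3 -m crank '{"travel":[[0,0,0.1],[0,0,0.1],[0,0,0.1],[0,0,0.1],[0,0,0.1]],"turn":[[0,0,0],[0,0,0],[0,0,0],[0,0,0],[0,0,0]],"gripper":[0.4,0.3,0.1,0,0]}'| grep -E "pos|force:|width"
python3 -m crank '{"travel":[[0,0,4],[0,0,8],[0,3,11],[0,7,12],[0.5,11,12]],"turn":[[0,0,0],[0,0,0],[0,0,-3],[0,0,-6],[0,0,-9]],"gripper":[0,0,0,0,0]}'| grep -E "pos|force:"
python3 -m crank '{"travel":[[0.2,4.5,0],[0.4,9,0],[0.6,13.5,0],[0.7,17.2,0],[0.7,17.2,0]],"turn":[[0,0,-3],[0,0,-5.9],[0,0,-5.9],[0,0,-5.9],[0,0,-5.9]],"gripper":[0,0,0,0,0]}'| grep -E "pos|rot"
python3 - <<'E'
from h import *
f=bot.grab_frame("wrist");o=bot.observe();save("l1.pkl",(f,o));cv2.imwrite("pics/w11.png",f["pixels"][:,:,::-1])
E
```

```text
position: [0.6009, -0.2657, 0.0407]
force: [0.2, 0.1, -0.3]
grip_width: 0.0857
finger_force: 0.0
position: [0.6063, -0.1552, 0.1628]
force: [2.0, 0.5, -0.9]
finger_force: 0.0
position: [0.613, 0.0227, 0.1603]
tool_rot: [-3.141, -0.002, 1.564]
```

View pics/w11.png

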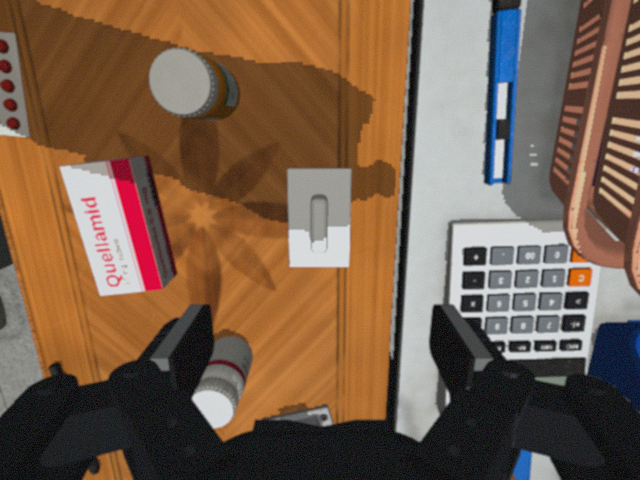

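The wrist view shows the lid's flange spanning columns 288–351 and rows 168–268, with its bar near (319,222). The bottles and carton are undisturbed. Taking a second, lower view for the height.

```bash
python3 -m crank '{"travel":[[-1,-0.5,-1],[-2,-1,-2],[-2,-1.5,-4],[-2,-1.5,-4],[-2,-1.5,-4]],"turn":[[0,0,0],[0,0,0],[0,0,0],[0,0,0],[0,0,0]],"gripper":[0,0,0,0,0]}'| grep -E "pos|rot"
python3 - <<'E'
from h import *
f0,_=load("l1.pkl");f=bot.grab_frame("wrist");o=bot.observe();save("l2.pkl",(f,o))
u=proj(f,plane(f0,[(319,210)],.02))[0].astype(int); R=[]
for g,c in((f0,(319,205)),(f,tuple(u))):
    m=cv2.morphologyEx(mask(g,70,120),cv2.MORPH_OPEN,np.ones((5,5)));cc,h,s=blob(m,c); r=cv2.minAreaRect(plane(g,h,.012)[:,:2].astype(np.float32)); print(cc.round(1),s,np.round(r[0],4),np.round(r[1],4),round(r[2],2)); R.append(cc)
    ap=cv2.approxPolyDP(h.reshape(-1,1,2),12,True)[:,0]; print(ap.tolist())
print("flange tri",tri(f0,R[0],f,R[1]).round(4))
E
```

```text
position: [0.5931, 0.0004, 0.1211]
tool_rot: [-3.141, 0.0, 1.556]
[318.8 216.9] [ 287  169   65   98 5996] [0.6108 0.0186] [0.0862 0.0541] 89.6
[[351, 169], [348, 266], [290, 266], [287, 170]]
[344.6 199. ] [ 308  141   75  118 8239] [0.6108 0.0188] [0.0884 0.0541] 89.31
[[381, 142], [378, 256], [310, 257], [308, 144]]
flange tri [0.6108 0.0218 0.0151]
```

```bash
python3 -m crank '{"travel":[[1.5,1.5,0],[1.8,1.8,-2],[1.8,1.8,-5],[1.8,1.8,-8],[1.8,1.8,-10]],"turn":[[0,0,0.2],[0,0,0.2],[0,0,0.2],[0,0,0.2],[0,0,0.2]],"gripper":[0,0,0,0,0]}'| grep -E "pos|force:"
python3 -m crank '{"travel":[[0,0,-0.8],[0,0,-1.6],[0,0,-2.3],[0,0,-2.3],[0,0,-2.3]],"turn":[[0,0,0],[0,0,0],[0,0,0],[0,0,0],[0,0,0]],"gripper":[0,0,0.1,0.3,0.5]}'| grep -E "pos|force:"
python3 -m crank '{"travel":[[0,0,0],[0,0,0],[0,0,0],[0,0,0],[0,0,0]],"turn":[[0,0,0],[0,0,0],[0,0,0],[0,0,0],[0,0,0]],"gripper":[0.6,0.7,0.8,0.9,0.9]}' 30 | grep -E "pos|force:|width"
```

```text
position: [0.611, 0.0195, 0.0199]
force: [-0.3, 0.1, -0.3]
finger_force: 0.0
position: [0.6113, 0.0193, -0.0016]
force: [0.6, 0.6, 0.6]
finger_force: 0.0
position: [0.6111, 0.0193, -0.0019]
force: [-2.2, 0.7, 6.6]
grip_width: 0.0131
finger_force: 31.5
```

```bash
python3 -m crank '{"travel":[[0,0,1],[0,0,3],[0,0,7],[0,0,11],[0,-3,13]],"turn":[[0,0,0],[0,0,0],[0,0,0],[0,0,2],[0,0,4]],"gripper":[0.9,0.9,0.9,0.9,0.9]}' 50| grep -E "pos|force:|width"
python3 -m crank '{"travel":[[-0.2,-4.5,0],[-0.5,-9,0],[-0.8,-13.5,0],[-1,-18,0],[-1,-22,0]],"turn":[[0,0,2],[0,0,4],[0,0,6],[0,0,8],[0,0,10]],"gripper":[0.9,0.9,0.9,0.9,0.9]}' | grep -E "pos|force:|width"
python3 -m crank '{"travel":[[0,-2,0],[0,-3.4,0],[0,-3.4,-0.8],[0,-3.4,-1.6],[0,-3.4,-1.6]],"turn":[[0,0,0.8],[0,0,0.8],[0,0,0.8],[0,0,0.8],[0,0,0.8]],"gripper":[0.9,0.9,0.9,0.9,0.9]}'
python3 - <<'E'
from h import *
f=bot.grab_frame("wrist");g=bot.grab_frame("side");s=bot.grab_frame("scene");o=bot.observe();save("l3.pkl",(f,o))
cv2.imwrite("pics/w12.png",np.hstack([f["pixels"][90:390,140:500],np.vstack([cv2.resize(g["pixels"][100:200,230:340],(330,300))]),])[:,:,::-1])
p=o["position"];yw=o["tool_rot"][2];tx=np.array([np.cos(yw),np.sin(yw),0]);ty=np.array([np.sin(yw),-np.cos(yw),0])
C=np.array([.6006,-.265,0]); print("post tip px exp",proj(f,[C+tx*.053+[0,0,.072]]).round(1),"tray corner exp",proj(f,[C+tx*.065+ty*k+[0,0,.062] for k in(-.027,.027)]).round(1),"lid near edge exp",proj(f,[p+tx*.044+ty*k+[0,0,.0137] for k in(-.027,.027)]).round(1))
m=cv2.morphologyEx(mask(f,70,120),cv2.MORPH_OPEN,np.ones((5,5)))
x,y=proj(f,[C+tx*.053+[0,0,.072]])[0].astype(int)-18
print(x,y);print(cv2.cvtColor(f["pixels"],cv2.COLOR_RGB2GRAY)[y:y+36:2,x:x+36:2])
E
```

```text
position: [0.6122, -0.0072, 0.1311]
force: [1.1, 0.0, -1.3]
grip_width: 0.0125
finger_force: 50.1
position: [0.6002, -0.2332, 0.1285]
force: [0.3, 0.2, -0.5]
grip_width: 0.0128
finger_force: 50.1
clock: 38.15
position: [0.6007, -0.2625, 0.1102]
tool_rot: [-3.14, -0.002, 1.82]
force: [0.5, 0.0, -1.7]
grip_width: 0.0129
finger_force: 50.1
post tip px exp [[320.  171.1]] tray corner exp [[271.3 147. ]
 [368.8 147. ]] lid near edge exp [[255.3 206.7]
 [388.2 206.7]]
302 153
[[165 162 163 163 165 162 163 166 161 162 162 166 165 161 167 165 164 166]
 [162 159 166 165 164 167 164 165 165 164 165 164 162 164 164 163 163 161]
 [165 165 162 164 165 166 161 163 160 155 156 164 162 166 166 165 169 166]
 [161 164 165 163 160 164 150 129 118 116 112 120 138 153 163 168 165 165]
 [166 164 162 166 163 144 118  95  84  82  85  84  93 120 147 166 164 164]
 [160 165 164 165 147 113  75  78  78  88  88  80  70  82 116 149 164 166]
 [161 166 163 153 125  87  71  81  87  87  82  81  73  64  93 137 162 164]
 [163 167 161 142 106  64  74  80  82  86  83  80  77  66  86 121 154 162]
 [164 162 161 138  93  65  75  79  93 102  87  74  68  68  84 114 146 165]
 [165 162 163 135  89  63  73  74 109 120 106  76  66  76  89 110 143 161]
 [165 164 160 141  98  77  67  63  96 119  95  68  63  85  89 112 143 167]
 [161 168 162 144 115  81  68  59  62  70  63  59  88  96  92 124 150 161]
 [164 164 162 153 133  99  81  83  75  79  87  93  95  91 111 138 156 165]
 [161 167 162 160 147 132 102  86  87  84  90  91  97 102 135 154 161 164]
 [161 163 166 166 163 148 132 110 100  99 105 112 117 141 149 161 164 161]
 [160 164 163 162 162 163 155 145 136 131 137 142 148 153 160 162 161 161]
 [164 165 162 160 164 164 164 163 162 155 155 155 162 164 167 164 165 166]
 [147 151 149 149 148 148 150 145 146 151 147 147 152 149 150 147 148 148]]
```

View pics/w12.png

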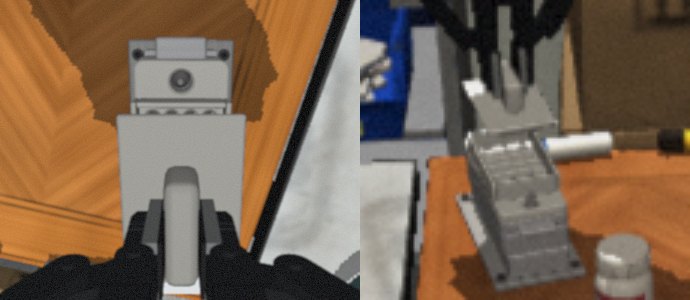

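The wrist crop shows the near post centred in the tray's hole at full frame (320,171), exactly as projected. The lid is square to the tray (edges 257–386), and the side crop shows it level above. Lowering it.

```bash
python3 -m crank '{"travel":[[0,-0.2,-0.3],[0,-0.2,-1],[0,-0.2,-1.8],[0,-0.2,-2.6],[0,-0.2,-3.3]],"turn":[[0,0,0],[0,0,0],[0,0,0],[0,0,0],[0,0,0]],"gripper":[0.9,0.9,0.9,0.9,0.9]}' | grep -E "pos|force:"
python3 -m crank '{"travel":[[0,0,-0.15],[0,0,-0.3],[0,0,-0.45],[0,0,-0.6],[0,0,-0.6]],"turn":[[0,0,0],[0,0,0],[0,0,0],[0,0,0],[0,0,0]],"gripper":[0.9,0.9,0.9,0.9,0.9]}' | grep -E "pos|force:"
python3 -m crank '{"travel":[[0,0,-0.03],[0,0,-0.06],[0,0,-0.1],[0,0,-0.14],[0,0,-0.14]],"turn":[[0,0,0],[0,0,0],[0,0,0],[0,0,0],[0,0,0]],"gripper":[0.9,0.9,0.9,0.9,0.9]}' | grep -E "pos|force:"
```

```text
position: [0.6007, -0.2666, 0.0777]
force: [-0.3, -0.4, -0.9]
finger_force: 50.1
position: [0.601, -0.2667, 0.0728]
force: [-0.2, 0.4, -0.5]
finger_force: 50.1
position: [0.601, -0.2667, 0.0713]
force: [-0.4, -0.3, -1.1]
finger_force: 50.1
```

```bash
python3 -m crank '{"travel":[[0,0.1,0],[0,0.2,0],[0,0.2,-0.05],[0,0.2,-0.1],[0,0.2,-0.15]],"turn":[[0,0,0],[0,0,0],[0,0,0],[0,0,0],[0,0,0]],"gripper":[0.9,0.9,0.9,0.9,0.9]}' | grep -E "pos|force:"
python3 -m crank '{"travel":[[0,0,-0.04],[0,0,-0.08],[0,0,-0.12],[0,0,-0.16],[0,0,-0.16]],"turn":[[0,0,0],[0,0,0],[0,0,0],[0,0,0],[0,0,0]],"gripper":[0.9,0.9,0.9,0.9,0.9]}' | grep -E "pos|force:"
```

```text
position: [0.601, -0.2648, 0.0699]
force: [-0.0, 0.9, -0.5]
finger_force: 50.1
position: [0.6009, -0.2648, 0.0683]
force: [0.5, -0.1, -1.4]
finger_force: 50.1
```

```bash
python3 -m crank '{"travel":[[0,0,-0.03],[0,0,-0.06],[0,0,-0.09],[0,0,-0.12],[0,0,-0.12]],"turn":[[0,0,0],[0,0,0],[0,0,0],[0,0,0],[0,0,0]],"gripper":[0.9,0.9,0.9,0.9,0.9]}' | grep -E "pos|force:"
```

```text
position: [0.601, -0.2647, 0.0681]
force: [-5.8, 3.2, 16.9]
finger_force: 52.4
```

The lid touches down at the expected height. Releasing and backing away.

```bash
python3 -m crank '{"travel":[[0,0,0.1],[0,0,0.1],[0,0,0.1],[0,0,0.1],[0,0,0.1]],"turn":[[0,0,0],[0,0,0],[0,0,0],[0,0,0],[0,0,0]],"gripper":[0.8,0.6,0.4,0.4,0.4]}'| grep -E "pos|force:|width"
python3 -m crank '{"travel":[[0,0,1.5],[0,0,4],[0,0,8],[0,0,12],[0,0,13]],"turn":[[0,0,0],[0,0,0],[0,0,0],[0,0,0],[0,0,0]],"gripper":[0.4,0.4,0.4,0.4,0.4]}'| grep -E "pos|force:"
python3 -m crank '{"travel":[[0,0,0],[0,0,0],[0,0,0],[0,0,0],[0,0,0]],"turn":[[0,0,0],[0,0,0],[0,0,0],[0,0,0],[0,0,0]],"gripper":[0.4,0.4,0.4,0.4,0.4]}'| grep -E "pos|clock"
python3 - <<'E'
from h import *
f=bot.grab_frame("wrist");g=bot.grab_frame("side");s=bot.grab_frame("scene");o=bot.observe();save("e.pkl",(f,g,s,o))
th=np.radians(14.1); tx=np.array([-np.sin(th),np.cos(th),0]);ty=np.array([np.cos(th),np.sin(th),0]);C=np.array([.6006,-.265,0])
# heights from side+scene of the flange corners: expected vs. mask in wrist
c,h,st=blob(cv2.morphologyEx(mask(f,70,120),cv2.MORPH_OPEN,np.ones((5,5))),tuple(proj(f,[C+tx*.03+[0,0,.082]])[0].astype(int)))
print(st)
print("exp flange corners wrist",proj(f,[C+tx*a+ty*b+[0,0,.082] for a in(.044,-.044) for b in(-.027,.027)]).round(1).tolist())
v=cv2.cvtColor(f["pixels"],cv2.COLOR_RGB2GRAY).copy()
A=f["pixels"][120:360,200:440];D=cv2.resize(g["pixels"][115:215,240:340],(400,400),interpolation=cv2.INTER_CUBIC);E=cv2.resize(s["pixels"][225:325,385:485],(400,400),interpolation=cv2.INTER_CUBIC)
cv2.imwrite("pics/end.png",cv2.resize(np.hstack([cv2.resize(A,(400,400)),D,E]),(800,267))[:,:,::-1])
E
```

```text
position: [0.6009, -0.2647, 0.068]
force: [0.1, -0.3, 0.2]
grip_width: 0.0513
finger_force: 0.0
position: [0.6024, -0.2659, 0.2037]
force: [-0.1, -0.2, 0.8]
finger_force: 0.0
clock: 42.8
position: [0.6007, -0.2647, 0.1974]
[ 284  169   76  130 8914]
exp flange corners wrist [[284.8, 167.5], [357.7, 167.6], [287.8, 277.2], [354.4, 277.3]]
```

View pics/end.png

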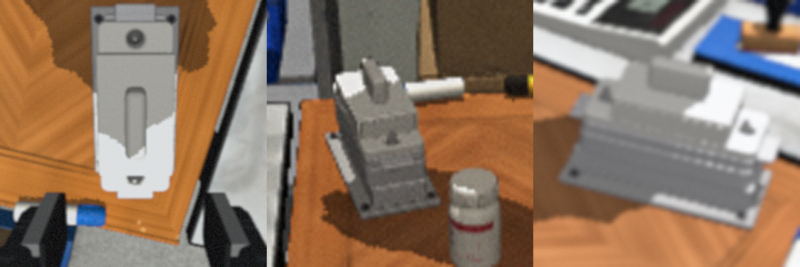

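The wrist crop shows the lid square on the tray, with its near edge at row ≈167 as projected. The side and scene crops show the whole stack level on the posts and the white bottle still standing. Handing in.

```bash
python3 -c "
from workcell import bot; print(bot.job_done())"
```

```text
the job is handed in; nothing more can be done
None
```

The capsule filler is back together on its base: body plate, cap plate, orienter tray rim up, then lid, each lowered to contact, finished at about 43 s and handed in; the final pictures show the stack level, and nothing touched the bottles or carton in any view.

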